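Pack up the robot-kit desk: battery on charge, parts cups stacked

TASK

Pack up the robot-kit desk: rock the battery, copper contact end first, under the black bridge of the charger until it drops flat in the bay, and only then press the green charge button down and let it go. Stack all the empty parts cups mouth-down in straight columns, rim squarely on rim and centred, the red ones on the red pad and the blue ones on the blue pad, so that they stand by themselves (the cups may be stacked before or after the battery). Leave the model rover, the handset and the screwdriver where they are.

Things in the scene. Friction and masses are not known exactly. Their poses are not given: they have to be found in the camera images.
- red1_mid (a point): centre (half-way up, 31 mm above the mouth) of a loose red plastic parts cup standing mouth-down: straight round cylinder 64 mm across, 62 mm tall over all, wall 4 mm, 70 g, open at the bottom, closed at the top by a floor with a raised rim 3 mm high and 5 mm wide round its edge; white line near the mouth; z points up through the closed end. Not every cup is there in every run (None if absent)
- red2_mid (a point): centre (half-way up, 31 mm above the mouth) of a loose red plastic parts cup standing mouth-down: straight round cylinder 64 mm across, 62 mm tall over all, wall 4 mm, 70 g, open at the bottom, closed at the top by a floor with a raised rim 3 mm high and 5 mm wide round its edge; white line near the mouth; z points up through the closed end. Not every cup is there in every run (None if absent)
- red3_mid (a point): centre (half-way up, 31 mm above the mouth) of a loose red plastic parts cup standing mouth-down: straight round cylinder 64 mm across, 62 mm tall over all, wall 4 mm, 70 g, open at the bottom, closed at the top by a floor with a raised rim 3 mm high and 5 mm wide round its edge; white line near the mouth; z points up through the closed end. Not every cup is there in every run (None if absent)
- blue1_mid (a point): centre (half-way up, 31 mm above the mouth) of a loose blue plastic parts cup standing mouth-down: straight round cylinder 64 mm across, 62 mm tall over all, wall 4 mm, 70 g, open at the bottom, closed at the top by a floor with a raised rim 3 mm high and 5 mm wide round its edge; white line near the mouth; z points up through the closed end. Not every cup is there in every run (None if absent)
- blue2_mid (a point): centre (half-way up, 31 mm above the mouth) of a loose blue plastic parts cup standing mouth-down: straight round cylinder 64 mm across, 62 mm tall over all, wall 4 mm, 70 g, open at the bottom, closed at the top by a floor with a raised rim 3 mm high and 5 mm wide round its edge; white line near the mouth; z points up through the closed end. Not every cup is there in every run (None if absent)
- blue3_mid (a point): centre (half-way up, 31 mm above the mouth) of a loose blue plastic parts cup standing mouth-down: straight round cylinder 64 mm across, 62 mm tall over all, wall 4 mm, 70 g, open at the bottom, closed at the top by a floor with a raised rim 3 mm high and 5 mm wide round its edge; white line near the mouth; z points up through the closed end. Not every cup is there in every run (None if absent)
- red_pad_top (a point): centre of the top face of the fixed round red pad on the table, 90 mm across, 4 mm thick, with a white ring: the place for the red cups
- blue_pad_top (a point): centre of the top face of the fixed round blue pad on the table, 90 mm across, 4 mm thick, with a white ring: the place for the blue cups
- battery_mid (a point): centre of the loose battery block: black with a yellow band, 74 mm long (its x), 40 mm wide (its y), 30 mm tall (its z, up), 160 g; two copper contact strips on its -x end
- battery_contacts (a point): middle of the battery's -x end face (37 mm from its centre), the end with the copper contacts
- charger: fixed grey charger, origin under the middle of its bay; x runs from its black bridge end to its green button. The bay is a rectangular pocket 76 mm long (x) and 43 mm wide (y), its floor 8 mm above the table, its four walls 12 mm higher than the floor and 6 mm thick
- bay_mid (a point): where the battery's centre must be when it lies flat in the bay: 15 mm above the bay floor. It cannot drop straight in: hold it tilted about 15 degrees with its contact end low, slide that end along the battery's own length under the bridge down to the floor, then let the other end down
- bridge_edge (a point): middle of the lower inner edge of the black bridge bar that crosses the bay's -x end: underside 34 mm above the bay floor, top 40 mm, reaching 6 mm in over the pocket from its -x wall, on two posts outside the side walls; below the bar, above the low end wall, it is open
- bay_bridge_end (a point): where the middle of the battery's contact end face must be when it is in place: 37 mm from bay_mid along the charger's -x, under the bridge
- charge_button_top (a point): top of the green round push button (24 mm across) on the charger, 80 mm from bay_mid along the charger's +x; it is pushed straight down and springs back
- charge_button (a joint): travel of the charge button in m: 0 out, 0.006 fully down, about 5 N; it counts as pressed beyond 0.004
- rover: bystander: small red and black wheeled model, 130 x 98 x 85 mm, origin under its centre; leave it alone
- handset: bystander: black hand controller lying flat, 75 x 120 x 18 mm, origin under its centre; leave it alone
- driver: bystander: screwdriver lying on the table, 170 mm long; leave it alone
There are look-alikes about, which are no part of the job. What is shaped like the part that bears red3_mid but pink is not meant. What is shaped like the part that bears blue2_mid but pink is not meant.

How it is judged (in metres and radians):
On the way, in this order (a step that is already met when the one before it is completed fails the run):
1. the battery lies flat in the charger bay, contact end under the bridge (distance between battery_mid and bay_mid below 0.005 m and distance between battery_contacts and bay_bridge_end below 0.008 m and angle between battery_mid's own z axis and vertical below 0.05 rad), for 0.3 s.
2. then the charge button is pressed down (value of joint charge_button above 0.004 m), for 0.05 s.
At the end, for the whole second after the job is handed in: Battery flat in the bay (centre within 5 mm, contact end within 8 mm of its place under the bridge, tilt under 0.05 rad); button pressed after that and out again; every cup present at rest mouth-down in the column on the pad of its colour, axis within 10 mm of the pad centre, tilt under 0.08 rad (all of step 1 and horizontal distance between each of red1_mid, red2_mid, red3_mid and red_pad_top below 0.01 m and angle between each of red1_mid, red2_mid, red3_mid, blue1_mid, blue2_mid, blue3_mid's own z axis and vertical below 0.08 rad and linear speed of each of red1, red2, red3, blue1, blue2, blue3 below 0.02 m/s and horizontal distance between each of blue1_mid, blue2_mid, blue3_mid and blue_pad_top below 0.01 m and value of joint charge_button below 0.002 m); the robot touches nothing.
It fails at once if the rover is moved more than 30 mm (distance of rover from where it was at the start of the episode above 0.03 m).
It fails at once if the handset is moved more than 30 mm (distance of handset from where it was at the start of the episode above 0.03 m).
It fails at once if the driver is moved more than 30 mm (distance of driver from where it was at the start of the episode above 0.03 m).
Of red1, red2, red3, blue1, blue2, blue3 only 4 to 6 are there at a start; the rules pass over those that are not, and their reading is None.
At some moment in a run one of battery may be knocked a few centimetres aside while the robot is not near it.
Once in a run the grip may slacken for a moment while it holds something.
It also fails if it takes over 210 s, if anything falls off the work surface, if the arm or the gripper's body presses on something with over 40 N, if the wrist force passes 120 N, or if a joint passes its speed limit or range.

ROBOT

A 6-joint arm with a two-finger parallel gripper is mounted at the origin on the work surface. World frame = base frame: x ahead of the robot, y to its left, z up, the work surface at z = 0. Lengths are in m, angles in degrees, forces in N, time in s.
With the tool pointing down it reaches from about 0.4 to 0.825 m from the base axis. Payload 7 kg.
Tool frame: the origin (TCP) lies at the very end of the fingers, on their centre line; the grasp point (between the pads) lies 19 mm behind it; x points along the fingers, y is the direction in which the jaws open and shut, and the axes are right-handed (so a half turn about x gives the same grasp; the last joint's range is limited). The gripper opens to 88 mm and grips with 3 to 60 N. Pads are 19 mm wide; open, the fingers measure 130 mm over their backs; the gripper's body (78 mm by 193 mm) begins 47 mm behind the grasp point.
Start: joints at [92.939, 20.546, 0.682, 0, -70.136, -16.507], TCP at [0.158, 0.656, 0.227] pointing down, gripper open.
Joint ranges: [-176.03, 176.03], [-82.01, 121.73], [-58.28, 71.71], [-173.87, 95.51], [-174.79, -0.11], [-173.66, 173.66]. Speed limits (degrees/s): [136.94, 136.94, 172.46, 180, 180, 180].

INTERFACE

Orientations are given as [roll, pitch, yaw] about the fixed x, y, z axes, in that order (R = Rz(yaw) Ry(pitch) Rx(roll)).
In Python, from plant import monitor, eyes, ticket gives the robot as it stands. The module is installed in compiled form; this text tells all that it offers.
- The arm moves only by the shell command python3 -m crank 'ROWS'. ROWS is JSON, a list of rows, each an object with "linear": the shift along the world's x, y, z in units of 60 mm (1.0 is 60 mm), a list of three; "rot": the turn, a rotation vector about the world's x, y, z in units of 5 degrees (1.0 is 5 degrees), a list of three; "hand": the opening, from 0 (shut) to 1 (fully open). In form: [{"linear": [tx, ty, tz], "rot": [ax, ay, az], "hand": hand}, ...]. A call has 1 to 20 rows; each row shifts and turns the pose as measured when the row begins; what a row does not reach is not made up. A row lasts 1/8 s, in which the tool goes at most 62.5 mm and 10.7 degrees, less where a joint would pass 70% of its speed; a pose out of reach is approached as far as the arm can. A call is refused whole if a number of a shift passes 1 or a number of a turn 1, either way. A call with a gripper value outside its range is refused whole. The fingers move at their own pace and stop on an object; the grip force is fixed at half the most. Time passes only in rows, so rows that do not move let the fingers close. It gives the time, the measured TCP pose, the force and the opening at its end, in the units of the state.
- monitor.get_obs(): the state, without advancing time (a new reading comes with each control period).
- eyes.snapshot(name): name is "scene" or "side" or "wrist"; returns a dict with "image" (480x640x3 uint8, red, green, blue), "depth" (480x640 float32, m along the optical axis (not along the pixel's ray), 0 where there is no reading), "K" (3x3 intrinsics, pixels), "k1" (the pictures are not rectified: a ray, as slopes to the right and down, at radius r is drawn at 1 + k1 r^2 times it, then the intrinsics apply), "camera_from_world" (4x4, takes a point from world to camera coordinates); the wrist camera has in their place "hand_eye" (4x4, takes a point from camera to tool coordinates, whose origin is the TCP and whose axes are the tool frame's). Camera axes: x right, y up, looking along -z (the intrinsics and any distortion apply to the point x, -y, -z); pixel columns grow to the right and rows downward; lengths in m; the calibration is good to about 2 mm. A picture is of the moment at which its call begins: read the wrist's pose just before it.
- ticket.close_job(): hands the job in, once; it reports no verdict.
The state is a dict: "clock": time; "joint_pos": joint angles; "qvel": joint speeds; "tau": joint torques, N m; "tool_pos": TCP position; "orientation": TCP orientation; "force": force on the tool from outside, world axes, zero at the start; "moment": the same for the moment, N m; "opening": finger opening in m.
Only numpy, scipy, OpenCV 4.12 (cv2) and the standard library are available. Lean on these libraries where they do the work, as an engineer would, in place of code of your own. Each camera call takes 0.05 s, during which the arm holds its last target.

## Working session

There is one attempt and no reset: what is moved stays moved. The work goes in short steps, Python scripts to look and compute and a shell command to move; the robot and the scene stay as the last step left them, time stands still between calls to the robot, and variables do not carry over. Pictures are saved under pics/ and viewed, and the job is handed in when it is done.

```bash
ls; mkdir -p pics; cat > h.py <<'E'
import numpy as np, cv2
from plant import monitor, eyes, ticket
def snap(n,fn=None):
    s=eyes.snapshot(n)
    if fn: cv2.imwrite('pics/'+fn,cv2.cvtColor(s['image'],cv2.COLOR_RGB2BGR))
    return s
E
python3 - <<'E'
from h import *
print(monitor.get_obs())
for n in('scene','side','wrist'):
    s=snap(n,n+'0.png'); np.savez('/tmp/%s0.npz'%n,**s)
    print(n,s['K'].tolist(),s['k1'],(s.get('camera_from_world') if n!='wrist' else s['hand_eye']).tolist())
E
```

```text
pics
{'clock': 0.0, 'joint_pos': array([ 9.29395792e+01,  2.05922344e+01,  6.34987022e-01, -2.09655757e-02,
       -7.01352077e+01, -1.65065369e+01]), 'qvel': array([ 0.0121032 ,  0.13562223, -0.04971054, -0.00054991,  0.08965324,
        0.04664975]), 'tau': array([ 1.17076328e-03, -5.82722104e+01,  2.93057531e+01,  6.99724495e+00,
        7.05740356e-03, -1.55809826e-04]), 'tool_pos': array([0.15825219, 0.65569573, 0.22562022]), 'orientation': array([ 94.47431972,  89.90546679, -99.09977803]), 'force': array([-0.0229339 ,  0.2745935 , -0.10456144]), 'moment': array([-0.02142126,  0.02545197,  0.01474468]), 'opening': 0.08771855483431162}
scene [[521.6302497055005, 0.0, 321.0944869151566], [0.0, 521.6302497055005, 239.2354517868875], [0.0, 0.0, 1.0]] -0.046136748798175586 [[0.7938886293555288, 0.6080631876429475, -6.335216876581998e-05, -0.44621840499474447], [-0.41860821687316024, 0.5466113658147567, 0.7252469755389535, 0.22736738268413867], [0.44103061679011935, -0.5757388076164602, 0.6884887947222551, -1.5588035193294896], [0.0, 0.0, 0.0, 1.0]]
side [[477.3408230743708, 0.0, 316.80060913311837], [0.0, 477.3408230743708, 241.26582441308267], [0.0, 0.0, 1.0]] -0.05957575524772119 [[-0.7554401486732767, -0.655211634384902, 0.002809971381172236, 0.4119320841645346], [0.4855108847555602, -0.5568899145382072, 0.67390860201477, -0.3273419787086466], [-0.43998791182982605, 0.5104618861896486, 0.7388093801457419, -0.9036635302722457], [0.0, 0.0, 0.0, 1.0]]
wrist [[343.2734232697142, 0.0, 324.1979145235141], [0.0, 343.2734232697142, 237.94683701348725], [0.0, 0.0, 1.0]] -0.03376595987245503 [[-0.00015152885526671525, 0.256924817806109, -0.966431381441178, -0.15804067925598952], [0.9999997107245062, 0.0007592892226932195, 4.506417590096548e-05, -0.0008954686402671275], [0.0007453790375837303, -0.9664310950477399, -0.25692485853828223, -0.069474380665537], [0.0, 0.0, 0.0, 1.0]]
```

View pics/scene0.png

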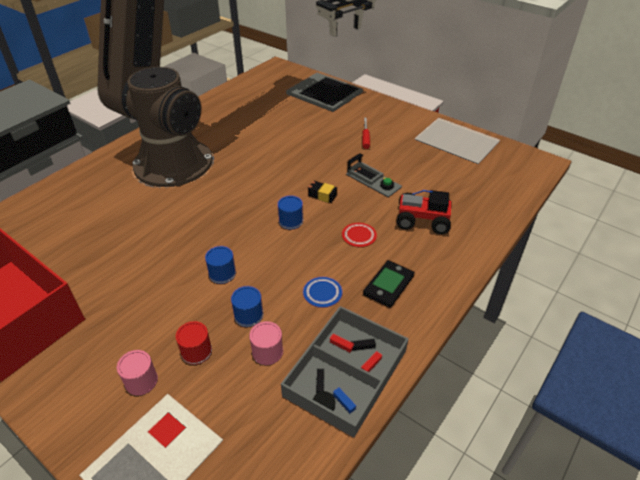

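View pics/side0.png

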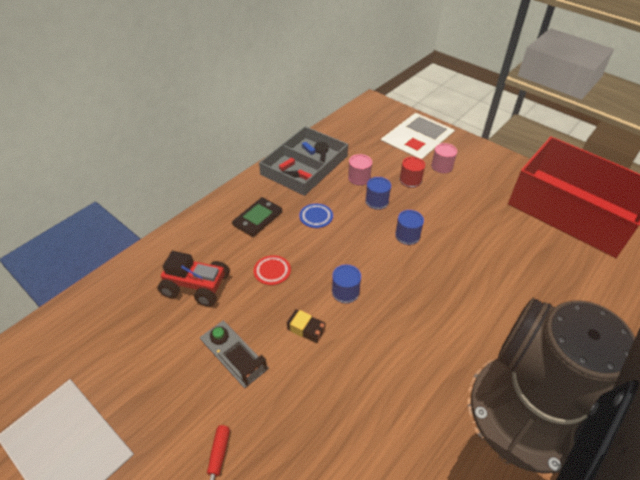

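View pics/wrist0.png

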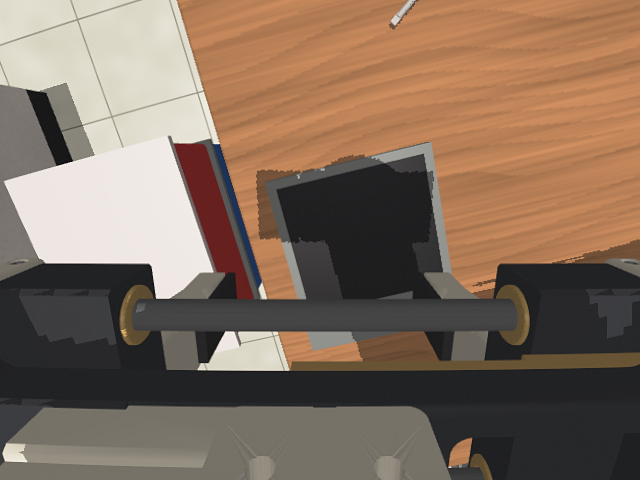

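The two overview pictures agree. In the scene view there are three blue cups at (290,212), (220,265) and (247,306), one red cup at (193,342) and two pink look-alikes. The battery is at (323,191), the charger at (373,178) with its bridge end near (355,165), the red pad at (359,235) and the blue pad at (322,292). Next I'll measure their positions.

```bash
cat >> h.py <<'E'
def toolR(o):
    r,p,y=np.radians(o); c,s=np.cos,np.sin
    Rx=np.array([[1,0,0],[0,c(r),-s(r)],[0,s(r),c(r)]]);Ry=np.array([[c(p),0,s(p)],[0,1,0],[-s(p),0,c(p)]]);Rz=np.array([[c(y),-s(y),0],[s(y),c(y),0],[0,0,1]])
    return Rz@Ry@Rx
def pose():
    o=monitor.get_obs(); T=np.eye(4); T[:3,:3]=toolR(o['orientation']); T[:3,3]=o['tool_pos']; return T
def wfc(s,T=None):
    if 'camera_from_world' in s: return np.linalg.inv(s['camera_from_world'])
    return T@s['hand_eye']
def rays(s,uv):
    uv=np.asarray(uv,float).reshape(-1,1,2)
    n=cv2.undistortPoints(uv,s['K'],np.array([float(s['k1']),0,0,0]),).reshape(-1,2)
    return np.c_[n[:,0],-n[:,1],-np.ones(len(n))]
def cloud(s,T=None):
    v,u=np.mgrid[0:480,0:640]
    r=rays(s,np.c_[u.ravel(),v.ravel()])*s['depth'].reshape(-1,1)
    W=wfc(s,T); return (r@W[:3,:3].T+W[:3,3]).reshape(480,640,3)
def onplane(s,uv,z,T=None):
    W=wfc(s,T); d=rays(s,uv)@W[:3,:3].T; o=W[:3,3]
    return o+d*((z-o[2])/d[:,2])[:,None]
def proj(s,P,T=None):
    C=np.linalg.inv(wfc(s,T)); P=np.atleast_2d(P)@C[:3,:3].T+C[:3,3]
    x,y=P[:,0]/-P[:,2],-P[:,1]/-P[:,2]; f=1+float(s['k1'])*(x*x+y*y)
    K=s['K']; return np.c_[K[0,0]*x*f+K[0,2],K[1,1]*y*f+K[1,2]]
def load(f): return dict(np.load(f))
E
python3 - <<'E'
from h import *
for n in('scene','side'):
    s=load('/tmp/%s0.npz'%n); P=cloud(s); hsv=cv2.cvtColor(s['image'],cv2.COLOR_RGB2HSV); H,S,V=[hsv[...,i].astype(int) for i in range(3)]
    # table plane
    ok=(s['depth']>0)
    print(n,'nodepth',(~ok).mean())
    for nm,m in (('blue',(H>105)&(H<125)&(S>150)),('red',((H<5)|(H>174))&(S>190)),('pink',((H<8)|(H>165))&(S>60)&(S<160)&(V>120))):
        m=m&ok&(P[...,2]>0.045)&(P[...,2]<.08)
        k,l,st,c=cv2.connectedComponentsWithStats(m.astype(np.uint8))
        for i in range(1,k):
            if st[i,4]<60: continue
            Q=P[l==i]; zt=np.percentile(Q[:,2],95); top=Q[Q[:,2]>0.055]
            lo,hi=top.min(0),top.max(0)
            print(nm,st[i,4],c[i].round(),'top z',zt.round(4),'mean',top[:,:2].mean(0).round(4),'bbox c',((lo+hi)/2)[:2].round(4),'sz',(hi-lo)[:2].round(4))
    for nm,col in (('bluepad',(H>105)&(H<125)&(S>150)),('redpad',((H<5)|(H>174))&(S>190))):
        m=col&ok&(P[...,2]<.012)&(P[...,2]>-.006)
        k,l,st,c=cv2.connectedComponentsWithStats(cv2.morphologyEx(m.astype(np.uint8),cv2.MORPH_CLOSE,np.ones((7,7))))
        for i in range(1,k):
            if st[i,4]<300: continue
            ys,xs=np.nonzero(l==i); h=cv2.convexHull(np.c_[xs,ys].astype(np.int32)).reshape(-1,2)
            Q=onplane(s,h,0.004); (cx,cy),r=cv2.minEnclosingCircle((Q[:,:2]*1000).astype(np.float32))
            print(nm,c[i].round(),round(cx/1000,4),round(cy/1000,4),'r',r)
    w=P[300 if n=='scene' else 400,150:160]; print('table z sample',w[:,2].mean())
E
```

```text
scene nodepth 0.006272786458333333
blue 399 [290. 206.] top z 0.0645 mean [0.4537 0.0111] bbox c [0.4535 0.0116] sz [0.0645 0.0616]
blue 533 [219. 259.] top z 0.0642 mean [ 0.4448 -0.2309] bbox c [ 0.4443 -0.2292] sz [0.0618 0.0638]
blue 645 [246. 300.] top z 0.0638 mean [ 0.5789 -0.2831] bbox c [ 0.5782 -0.2829] sz [0.0647 0.061 ]
red 412 [425. 209.] top z 0.0605 mean [0.7328 0.2156] bbox c [0.7249 0.2252] sz [0.1346 0.1028]
red 355 [ 26. 263.] top z 0.0786 mean [ 0.1107 -0.5142] bbox c [ 0.1242 -0.5202] sz [0.2478 0.017 ]
red 1140 [ 37. 329.] top z 0.0783 mean [ 0.2999 -0.599 ] bbox c [ 0.3001 -0.5969] sz [0.0109 0.1727]
red 793 [192. 336.] top z 0.0648 mean [ 0.5578 -0.4173] bbox c [ 0.5568 -0.417 ] sz [0.0638 0.0627]
pink 698 [265. 335.] top z 0.0644 mean [ 0.6737 -0.3271] bbox c [ 0.6728 -0.3265] sz [0.0654 0.0637]
pink 790 [134. 365.] top z 0.0644 mean [ 0.5214 -0.5315] bbox c [ 0.5212 -0.5313] sz [0.0656 0.0634]
bluepad [322. 292.] 0.6642 -0.1298 r 43.31678009033203
redpad [359. 234.] 0.6225 0.0792 r 44.513423919677734
redpad [ 17. 290.] 0.0819 -0.576 r 106.81948852539062
redpad [ 40. 350.] 0.2952 -0.6083 r 99.06900787353516
redpad [166. 429.] 0.6405 -0.5685 r 31.785112380981445
table z sample 0.0014466577100222366
side nodepth 0.004055989583333333
red 171 [626. 190.] top z 0.0774 mean [ 0.0649 -0.7069] bbox c [ 0.0632 -0.707 ] sz [0.0774 0.0113]
red 305 [595. 225.] top z 0.0786 mean [ 0.0783 -0.5117] bbox c [ 0.0788 -0.5118] sz [0.1523 0.011 ]
pink 326 [445. 151.] top z 0.0639 mean [ 0.5189 -0.532 ] bbox c [ 0.5196 -0.5329] sz [0.0608 0.0671]
pink 364 [360. 163.] top z 0.0622 mean [ 0.6708 -0.3272] bbox c [ 0.6698 -0.3287] sz [0.0639 0.0669]
redpad [589. 196.] 0.1456 -0.7009 r 147.27084350585938
redpad [270. 272.] 0.6188 0.0789 r 41.893165588378906
table z sample -0.0004473757573765891
```

```bash
python3 - <<'E'
from h import *
for n,x,y in(('scene',300,130),('side',180,290)):
    s=load('/tmp/%s0.npz'%n)
    c=cv2.resize(s['image'][y:y+110,x:x+165],None,fx=4.8,fy=4.8,interpolation=cv2.INTER_CUBIC)
    cv2.imwrite('pics/c_%s.png'%n,c[...,::-1])
E
```

```text
(no output)
```

View pics/c_scene.png

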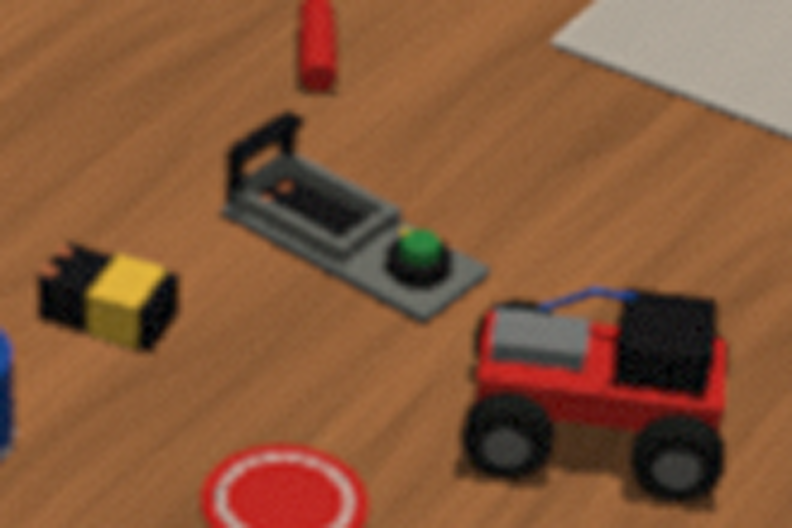

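View pics/c_side.png

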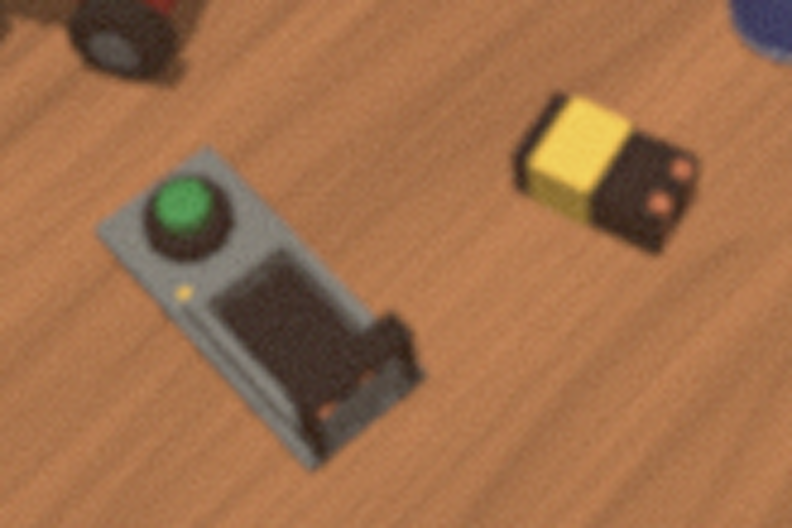

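```bash
python3 - <<'E'
from h import *
s=load('/tmp/scene0.npz')
f=lambda x,y:(300+x/4.8,130+y/4.8)
for nm,p,z in (('button',(422,242),.03),('bridge L top',(232,150),.048),('bridge R top',(297,118),.048),('base near corner',(425,320),.008),('base right',(488,270),.008),('base left',(225,213),.008),
 ('bat front-left top',(75,245),.03),('bat top right-back',(178,275),.03),('bat top left',(42,285),.03),('bat top near',(150,308),.03)):
    print(nm,onplane(s,[f(*p)],z).round(4))
s=load('/tmp/side0.npz')
f=lambda x,y:(180+x/4.8,290+y/4.8)
for nm,p,z in (('button',(183,203),.03),('base corner',(97,228),.008),('base c2',(210,150),.008),('base c3',(315,470),.008),('base c4',(424,376),.008),('bat',(567,95),.03),('bat',(697,158),.03),('bat',(662,222),.03),('bat',(522,160),.03)):
    print(nm,onplane(s,[f(*p)],z).round(4))
P=cloud(s)
u,v=[int(t) for t in f(183,203)];print('button P',P[v,u])
u,v=[int(t) for t in f(580,140)];print('bat P',P[v,u])
print(pose().round(3))
E
```

```text
button [[0.5774 0.2855 0.03  ]]
bridge L top [[0.4513 0.2722 0.048 ]]
bridge R top [[0.4631 0.3233 0.048 ]]
base near corner [[0.604  0.2498 0.008 ]]
base right [[0.6085 0.312  0.008 ]]
base left [[0.4539 0.2636 0.008 ]]
bat front-left top [[0.4197 0.1609 0.03  ]]
bat top right-back [[0.4836 0.1744 0.03  ]]
bat top left [[0.4278 0.12   0.03  ]]
bat top near [[0.4889 0.1405 0.03  ]]
button [[0.5698 0.2848 0.03  ]]
base corner [[0.6014 0.3116 0.008 ]]
base c2 [[0.5943 0.2514 0.008 ]]
base c3 [[0.4465 0.3265 0.008 ]]
base c4 [[0.4427 0.2672 0.008 ]]
bat [[0.4825 0.1338 0.03  ]]
bat [[0.4171 0.1209 0.03  ]]
bat [[0.4076 0.1554 0.03  ]]
bat [[0.4743 0.1721 0.03  ]]
button P [0.57106216 0.28414965 0.02899588]
bat P [0.4638082  0.14841462 0.02976925]
[[-0.    -0.235 -0.972  0.158]
 [-0.001 -0.972  0.235  0.656]
 [-1.     0.001 -0.     0.226]
 [ 0.     0.     0.     1.   ]]
```

```bash
python3 -m crank '[{"linear":[0.6,-0.8,0.1],"rot":[0,0,0.4],"hand":1},{"linear":[0.6,-0.8,0.1],"rot":[0,0,0.4],"hand":1},{"linear":[0.6,-0.8,0.1],"rot":[0,0,0.4],"hand":1},{"linear":[0.6,-0.8,0.1],"rot":[0,0,0.4],"hand":1},{"linear":[0.6,-0.8,0.1],"rot":[0,0,0.4],"hand":1},{"linear":[0.6,-0.8,0],"rot":[0,0,0.4],"hand":1},{"linear":[0.6,-0.8,0],"rot":[0,0,0.4],"hand":1},{"linear":[0.6,-0.8,0],"rot":[0,0,0.4],"hand":1},{"linear":[0,0,0],"rot":[0,0,0],"hand":1}]'; python3 -c "
from h import *;print(pose().round(3))"
```

```text
clock: 1.27
tool_pos: [0.4515, 0.2579, 0.2537]
orientation: [105.1, 89.7, -71.8]
force: [-0.8, -0.6, -0.2]
opening: 0.0876
[[ 0.002  0.054 -0.999  0.451]
 [-0.005 -0.999 -0.054  0.258]
 [-1.     0.005 -0.001  0.254]
 [ 0.     0.     0.     1.   ]]
```

```bash
python3 - <<'E'
from h import *
T=pose(); s=snap('wrist','w1.png'); np.savez('/tmp/w1.npz',T=T,**s)
E
```

```text
(no output)
```

View pics/w1.png

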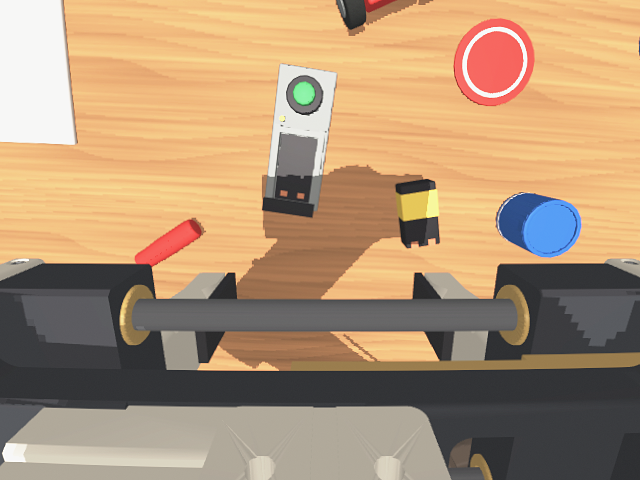

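```bash
python3 - <<'E'
from h import *
s=load('/tmp/w1.npz')
a=cv2.resize(s['image'][55:225,250:350],None,fx=3.5,fy=3.5,interpolation=cv2.INTER_CUBIC)
b=cv2.resize(s['image'][170:255,385:450],None,fx=7,fy=7,interpolation=cv2.INTER_CUBIC)
W=np.zeros((600,800,3),np.uint8); W[:595,:350]=a[:595]; W[:595,345:800]=b[:595]
cv2.imwrite('pics/w1c.png',W[...,::-1])
E
```

```text
(no output)
```

View pics/w1c.png

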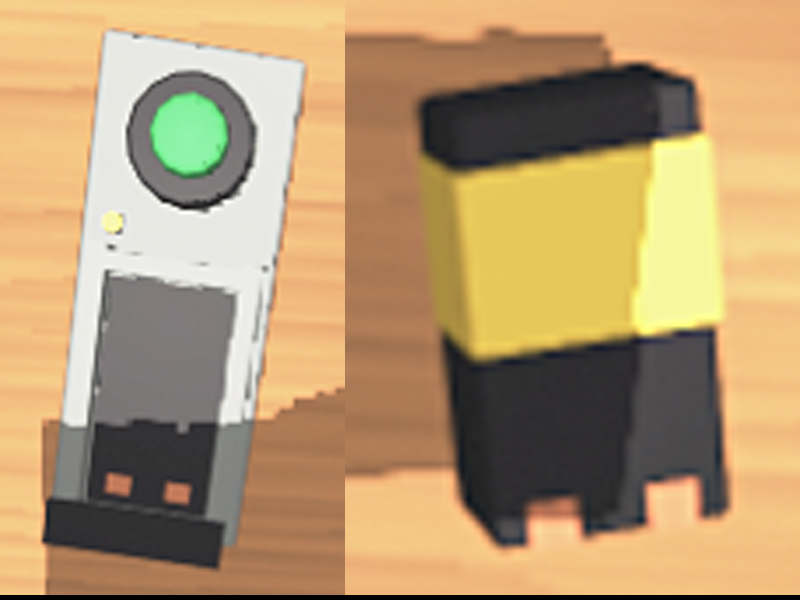

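```bash
cat >> h.py <<'E'
def toprect(P,box,z0,z1):
    m=(P[...,0]>box[0])&(P[...,0]<box[1])&(P[...,1]>box[2])&(P[...,1]<box[3])&(P[...,2]>z0)&(P[...,2]<z1)
    Q=P[m]; (c,sz,a)=cv2.minAreaRect((Q[:,:2]*1000).astype(np.float32))
    return m,Q,np.array(c)/1000,sz,a
E
python3 - <<'E'
from h import *
s=load('/tmp/w1.npz'); T=s['T']; P=cloud(s,T)
m,Q,c,sz,a=toprect(P,(.38,.53,.08,.21),.026,.036)
print('bat',len(Q),c,sz,a,np.median(Q[:,2]))
m,Q,c,sz,a=toprect(P,(.40,.65,.22,.36),.042,.056)
print('bridge',len(Q),c,sz,a,np.median(Q[:,2]))
m,Q,c,sz,a=toprect(P,(.40,.65,.22,.36),.004,.07)
print('charger',len(Q),c,sz,a)
g=(s['image'][...,1]>150)&(s['image'][...,0]<150)&(P[...,0]>.5)&(P[...,1]>.2)
Q=P[g];print('button',Q.mean(0),np.median(Q[:,2]),len(Q), 'px',np.argwhere(g).mean(0)[::-1])
f=lambda x,y:(250+x/3.5,55+y/3.5)
zb=np.median(Q[:,2]); print('button px',onplane(s,[f(190,133)],zb,T))
# walls
m,Q,c,sz,a=toprect(P,(.42,.56,.22,.36),.014,.026); print('walls',len(Q),c,sz,a,np.median(Q[:,2]))
print('table',np.median(P[300:330,100:140][...,2]), np.median(P[100:140,110:200][...,2]))
print('bridge px',onplane(s,[f(43,540),f(218,567),f(50,498),f(225,522)],.048,T).round(4))
print('plate corners',onplane(s,[f(105,30),f(305,65)],.008,T).round(4))
print('pocket',onplane(s,[f(105,270),f(238,290)],.020,T).round(4))
g=lambda x,y:(385+(x-345)/7,170+y/7)
print('bat corners',onplane(s,[g(505,545),g(728,515),g(697,85),g(452,115)],.030,T).round(4))
E
```

```text
bat 2208 [0.45218475 0.14789769] (73.78668975830078, 40.13595199584961) 12.338659286499023 0.02996857661363103
bridge 735 [0.55147211 0.281077  ] (55.401824951171875, 208.1714630126953) 80.47409057617188 0.04773051767397124
charger 8611 [0.55322601 0.28518738] (78.49513244628906, 211.25497436523438) 78.7500991821289
button [0.57374905 0.28513925 0.03870058] 0.029662089353477805 411 px [309.70559611  95.92214112]
button px [[0.57482624 0.2848609  0.02966209]]
walls 1156 [0.51031665 0.29157092] (55.16978454589844, 101.79960632324219) 84.30891418457031 0.01994840069605766
table 0.3403999353255628 -5.3094804639275406e-05
bridge px [[0.4531 0.3242 0.048 ]
 [0.4475 0.2703 0.048 ]
 [0.4662 0.3222 0.048 ]
 [0.4616 0.2688 0.048 ]]
plate corners [[0.6065 0.3135 0.008 ]
 [0.5997 0.2512 0.008 ]]
pocket [[0.5346 0.3104 0.02  ]
 [0.5307 0.2685 0.02  ]]
bat corners [[0.4132 0.158  0.03  ]
 [0.4203 0.1214 0.03  ]
 [0.4904 0.1362 0.03  ]
 [0.4836 0.1746 0.03  ]]
```

```bash
python3 -m crank '[{"linear":[0,-0.6,-0.7],"rot":[0,0,0.6],"hand":1},{"linear":[0,-0.6,-0.7],"rot":[0,0,0.6],"hand":1},{"linear":[0,-0.6,-0.7],"rot":[0,0,0.6],"hand":1},{"linear":[0,0,-0.4],"rot":[0,0,0],"hand":1},{"linear":[0,0,0],"rot":[0,0,0],"hand":1}]'; cat > st.py <<'E'
from h import *
T=pose();o=monitor.get_obs();R=T[:3,:3]
print('pos',T[:3,3].round(4),'head(-z)',np.degrees(np.arctan2(-R[1,2],-R[0,2])).round(2),'down axis',R[:,0].round(4),'tilt pitch(deg: +=top toward heading-back)',np.degrees(np.arctan2(-(R[0,0]*-R[0,2]+R[1,0]*-R[1,2]),-R[2,0])).round(2),'y.z',R[2,1].round(4),'F',o['force'].round(1),'open',round(o['opening'],4),'t',o['clock'])
E
python3 st.py
```

```text
clock: 1.95
tool_pos: [0.4488, 0.1525, 0.1003]
orientation: [141.5, 89.8, -25.8]
force: [0.2, 0.8, 0.0]
opening: 0.0878
pos [0.4488 0.1525 0.1003] head(-z) 12.66 down axis [ 0.003  -0.0014 -1.    ] tilt pitch(deg: +=top toward heading-back) -0.15 y.z 0.002 F [0.2 0.8 0. ] open 0.0878 t 1.95
```

```bash
python3 - <<'E'
from h import *
T=pose(); s=snap('wrist','w2.png'); np.savez('/tmp/w2.npz',T=T,**s)
P=cloud(s,T)
m,Q,c,sz,a=toprect(P,(.40,.53,.08,.21),.024,.036)
print('bat',len(Q),c,sz,a,np.median(Q[:,2]))
print('d',(c-T[:2,3])/.06)
E
```

```text
bat 5899 [0.45268369 0.1476823 ] (74.47779846191406, 40.18319320678711) 11.990462303161621 0.02987617833484363
d [ 0.06553539 -0.08102444]
```

View pics/w2.png

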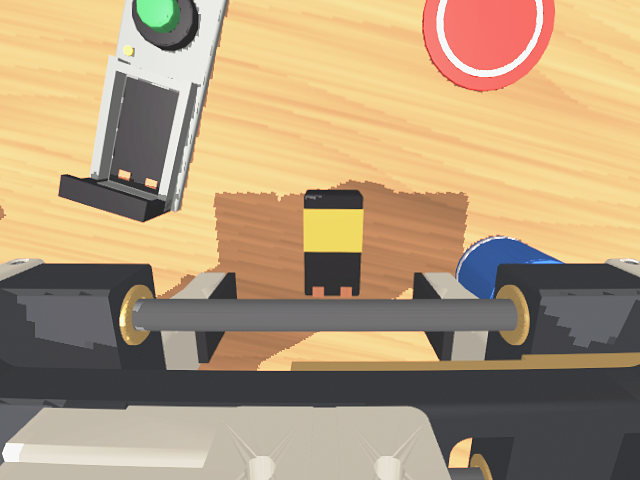

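```bash
python3 -m crank '[{"linear":[0.07,-0.08,-0.5],"rot":[0,0,-0.1],"hand":1},{"linear":[0,0,-0.5],"rot":[0,0,0],"hand":1},{"linear":[0,0,0],"rot":[0,0,0],"hand":1}]'; python3 st.py
```

```text
clock: 2.38
tool_pos: [0.4565, 0.1533, 0.0446]
orientation: [-171.0, 89.3, 21.4]
force: [0.3, 0.4, 0.9]
opening: 0.0878
pos [0.4565 0.1533 0.0446] head(-z) 12.43 down axis [ 0.0108  0.0042 -0.9999] tilt pitch(deg: +=top toward heading-back) -0.66 y.z -0.0018 F [0.3 0.4 0.9] open 0.0878 t 2.375
```

```bash
python3 -m crank '[{"linear":[-0.06,-0.09,-0.2],"rot":[-0.05,0.12,0],"hand":1},{"linear":[0,0,-0.2],"rot":[0,0,0],"hand":1},{"linear":[0,0,-0.05],"rot":[0,0,0],"hand":1},{"linear":[0,0,0],"rot":[0,0,0],"hand":1}]'; python3 st.py
```

```text
clock: 2.88
tool_pos: [0.4547, 0.1503, 0.0194]
orientation: [-157.0, 89.7, 35.5]
force: [0.0, 0.2, 0.4]
opening: 0.0877
pos [0.4547 0.1503 0.0194] head(-z) 12.55 down axis [ 0.0042  0.003  -1.    ] tilt pitch(deg: +=top toward heading-back) -0.27 y.z -0.002 F [0.  0.2 0.4] open 0.0877 t 2.875
```

```bash
python3 -m crank '[{"linear":[-0.04,-0.06,-0.06],"rot":[-0.02,0.05,0],"hand":1},{"linear":[-0.02,-0.02,-0.03],"rot":[0,0,0],"hand":1},{"linear":[0,0,0],"rot":[0,0,0],"hand":1}]'; python3 st.py
```

```text
clock: 3.25
tool_pos: [0.4511, 0.1452, 0.0142]
orientation: [-109.9, 89.9, 82.6]
force: [0.0, 0.3, 0.1]
opening: 0.0874
pos [0.4511 0.1452 0.0142] head(-z) 12.54 down axis [ 2.0e-04  1.7e-03 -1.0e+00] tilt pitch(deg: +=top toward heading-back) -0.03 y.z -0.0016 F [0.  0.3 0.1] open 0.0874 t 3.25
```

```bash
python3 -m crank '[{"linear":[0.01,0.02,0.05],"rot":[0,0,0],"hand":1},{"linear":[0,0,0],"rot":[0,0,0],"hand":1},{"linear":[0,0,0],"rot":[0,0,0],"hand":0.6}]'; python3 st.py
```

```text
clock: 3.62
tool_pos: [0.452, 0.1467, 0.0178]
orientation: [-124.0, 89.9, 68.6]
force: [-0.4, -0.3, -0.3]
opening: 0.0822
pos [0.452  0.1467 0.0178] head(-z) 12.54 down axis [ 8.e-04  2.e-03 -1.e+00] tilt pitch(deg: +=top toward heading-back) -0.07 y.z -0.0018 F [-0.4 -0.3 -0.3] open 0.0822 t 3.625
```

```bash
python3 -m crank '[{"linear":[0,0,-0.02],"rot":[0,0,0],"hand":0},{"linear":[0,0,0],"rot":[0,0,0],"hand":0},{"linear":[0,0,0],"rot":[0,0,0],"hand":0},{"linear":[0,0,0],"rot":[0,0,0],"hand":0},{"linear":[0,0,0],"rot":[0,0,0],"hand":0},{"linear":[0,0,0],"rot":[0,0,0],"hand":0},{"linear":[0,0,0],"rot":[0,0,0],"hand":0},{"linear":[0,0,0],"rot":[0,0,0],"hand":0}]'; python3 st.py
```

```text
clock: 4.62
tool_pos: [0.452, 0.1467, 0.0164]
orientation: [-122.9, 89.9, 69.7]
force: [0.3, 0.5, -0.8]
opening: 0.0397
pos [0.452  0.1467 0.0164] head(-z) 12.55 down axis [ 8.e-04  2.e-03 -1.e+00] tilt pitch(deg: +=top toward heading-back) -0.07 y.z -0.0018 F [ 0.3  0.5 -0.8] open 0.0397 t 4.625
```

```bash
python3 -m crank '[{"linear":[0,0,0.4],"rot":[0,0,0],"hand":0},{"linear":[0,0,0.7],"rot":[0,0,0],"hand":0},{"linear":[0,0,0.7],"rot":[0,0,0],"hand":0},{"linear":[0,0,0.3],"rot":[0,0,0],"hand":0},{"linear":[0,0,0],"rot":[0,0,0],"hand":0}]'; python3 st.py;  python3 - <<'E'
from h import *
T=pose(); s=snap('wrist','w3.png'); s2=snap('side','s3.png')
E
```

```text
clock: 5.25
tool_pos: [0.4499, 0.1452, 0.1446]
orientation: [-8.2, 89.8, -175.7]
force: [-0.4, 0.1, -1.8]
opening: 0.0395
pos [0.4499 0.1452 0.1446] head(-z) 12.49 down axis [-2.9e-03 -2.0e-04 -1.0e+00] tilt pitch(deg: +=top toward heading-back) 0.17 y.z -0.0004 F [-0.4  0.1 -1.8] open 0.0395 t 5.25
```

View pics/w3.png

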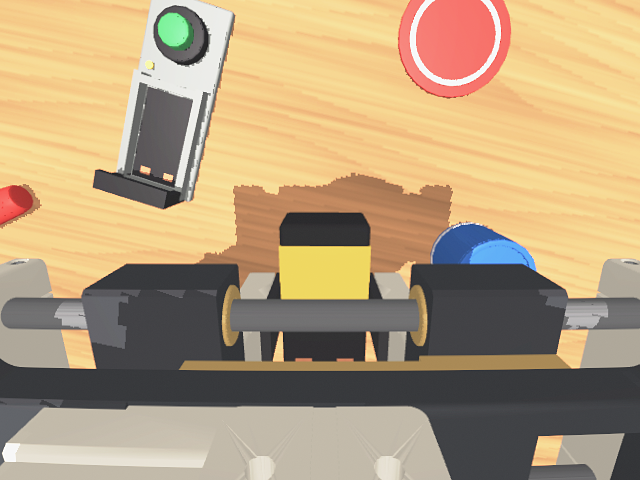

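```bash
cat > inhand.py <<'E'
from h import *
# battery in tool frame from wrist depth
T=pose(); s=snap('wrist'); P=cloud(s,np.eye(4))
# tool coords: x down, y jaws, -z heading
m=(np.abs(P[...,1])<.025)&(P[...,2]<.0)&(P[...,2]>-.08)&(P[...,0]>-.03)&(P[...,0]<.03)
col=s['image'].astype(int)
Q=P[m]
# top face fit: points with heading 5..35mm
f=(-Q[:,2]>.012)&(-Q[:,2]<.033)&(np.abs(Q[:,1])<.017)
A=Q[f]; k=np.polyfit(-A[:,2],A[:,0],1); print('top plane x_tool(down)=%.4f + %.4f*fwd'%(k[1],k[0]),'tilt in hand deg',np.degrees(np.arctan(k[0])).round(2),len(A))
print('max fwd',np.percentile(-Q[:,2],99.5).round(4),'y range',np.percentile(A[:,1],[1,99]).round(4))
E
python3 inhand.py
```

```text
top plane x_tool(down)=-0.0138 + 0.0099*fwd tilt in hand deg 0.57 3468
max fwd 0.0382 y range [-0.0167  0.0167]
```

```bash
python3 -m crank '[{"linear":[0.3,0.47,0],"rot":[0,0,-0.7],"hand":0},{"linear":[0.3,0.47,0],"rot":[0,0,-0.8],"hand":0},{"linear":[0.3,0.47,0],"rot":[0,0,-0.8],"hand":0},{"linear":[0.3,0.47,0],"rot":[0,0,-0.8],"hand":0},{"linear":[0.3,0.47,0],"rot":[0,0,-0.6],"hand":0},{"linear":[0,0,0],"rot":[0,0,0],"hand":0}]'; python3 st.py
```

```text
clock: 6.15
tool_pos: [0.5373, 0.2864, 0.1316]
orientation: [32.7, 88.7, -154.1]
force: [-0.8, -0.7, -2.3]
opening: 0.0392
pos [0.5373 0.2864 0.1316] head(-z) -6.73 down axis [-0.0205 -0.01   -0.9997] tilt pitch(deg: +=top toward heading-back) 1.1 y.z 0.0123 F [-0.8 -0.7 -2.3] open 0.0392 t 6.15
```

```bash
python3 - <<'E'
from h import *
s=load('/tmp/w2.npz'); T=s['T']; P=cloud(s,T)
for nm,z0,z1,b in (('bridge',.044,.052,(.43,.48,.25,.34)),('walls',.0165,.0235,(.44,.545,.25,.34))):
    m,Q,c,sz,a=toprect(P,b,z0,z1); print(nm,len(Q),c.round(4),np.round(sz,1),round(a,2),np.median(Q[:,2]).round(4))
T=pose(); s=snap('wrist','w4.png'); np.savez('/tmp/w4.npz',T=T,**s); P=cloud(s,T)
for nm,z0,z1,b in (('bridge',.044,.052,(.43,.48,.25,.34)),('walls',.0165,.0235,(.44,.545,.25,.34))):
    m,Q,c,sz,a=toprect(P,b,z0,z1); print(nm,len(Q),c.round(4),np.round(sz,1),round(a,2),np.median(Q[:,2]).round(4))
g=(s['image'][...,1]>140)&(s['image'][...,0]<130)&(s['image'][...,2]<170)&(abs(P[...,0]-.574)<.02)&(abs(P[...,1]-.285)<.02)
print('button',P[g].mean(0),np.argwhere(g).mean(0)[::-1])
E
```

```text
bridge 2108 [0.4569 0.297 ] [55.9 15.1] 84.56 0.0478
walls 3651 [0.4955 0.2935] [56.7 92.2] 84.48 0.0197
bridge 0 [0. 0.] [0. 0.] 0.0 nan
walls 0 [0. 0.] [0. 0.] 0.0 nan
button [0.57551061 0.28532804 0.02960075] [319.02503682 187.39764359]
  return _methods._mean(a, axis=axis, dtype=dtype,
  ret = ret.dtype.type(ret / rcount)
```

View pics/w4.png

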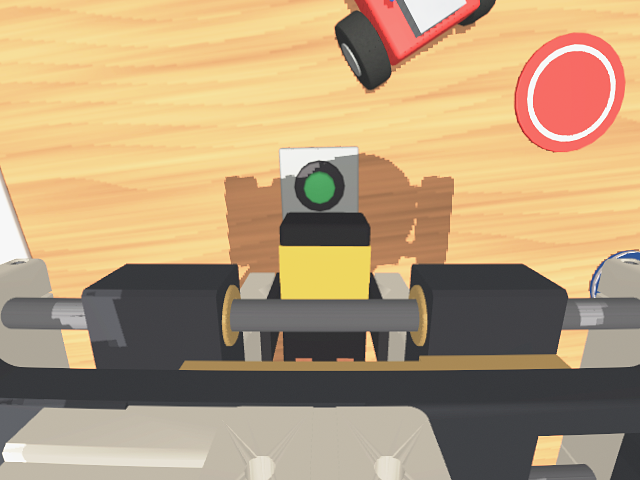

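```bash
python3 -m crank '[{"linear":[0,0,0],"rot":[-0.05,-0.8,0.1],"hand":0},{"linear":[0,0,0],"rot":[-0.05,-0.8,0.1],"hand":0},{"linear":[0,0,0],"rot":[-0.05,-0.8,0],"hand":0},{"linear":[0,0,0],"rot":[-0.05,-0.8,0],"hand":0},{"linear":[0,0,0],"rot":[0,0,0],"hand":0}]'; python3 st.py
```

```text
clock: 6.82
tool_pos: [0.5322, 0.2793, 0.1253]
orientation: [178.0, 75.1, -7.6]
force: [0.8, -0.2, -3.1]
opening: 0.0399
pos [0.5322 0.2793 0.1253] head(-z) -5.62 down axis [ 0.2543 -0.0341 -0.9665] tilt pitch(deg: +=top toward heading-back) -14.38 y.z 0.0088 F [ 0.8 -0.2 -3.1] open 0.0399 t 6.825
```

```bash
python3 -m crank '[{"linear":[0.12,0.16,-0.3],"rot":[0.1,-0.05,0],"hand":0},{"linear":[0,0,-0.4],"rot":[0,0,0],"hand":0},{"linear":[0,0,-0.2],"rot":[0,0,0],"hand":0},{"linear":[0,0,0],"rot":[0,0,0],"hand":0}]'; python3 st.py
```

```text
clock: 7.32
tool_pos: [0.5404, 0.2876, 0.0702]
orientation: [179.9, 75.1, -5.9]
force: [-0.8, -0.1, -1.6]
opening: 0.0401
pos [0.5404 0.2876 0.0702] head(-z) -5.76 down axis [ 0.2559 -0.0263 -0.9663] tilt pitch(deg: +=top toward heading-back) -14.43 y.z 0.0004 F [-0.8 -0.1 -1.6] open 0.0401 t 7.325
```

```bash
python3 -m crank '[{"linear":[-0.02,0.02,-0.2],"rot":[0,0,0],"hand":0},{"linear":[0,0,-0.15],"rot":[0,0,0],"hand":0},{"linear":[0,0,0],"rot":[0,0,0],"hand":0}]'; python3 st.py; python3 inhand.py;  python3 - <<'E'
from h import *
s=snap('side'); c=cv2.resize(s['image'][300:420,150:310],None,fx=5,fy=5,interpolation=cv2.INTER_CUBIC); cv2.imwrite('pics/s4.png',c[...,::-1])
E
```

```text
clock: 7.7
tool_pos: [0.5399, 0.2893, 0.0491]
orientation: [-179.8, 75.0, -5.6]
force: [0.7, -0.4, -1.3]
opening: 0.0396
pos [0.5399 0.2893 0.0491] head(-z) -5.78 down axis [ 0.257  -0.0252 -0.9661] tilt pitch(deg: +=top toward heading-back) -14.48 y.z -0.0008 F [ 0.7 -0.4 -1.3] open 0.0396 t 7.7
top plane x_tool(down)=-0.0137 + 0.0134*fwd tilt in hand deg 0.77 3484
max fwd 0.0379 y range [-0.0166  0.0167]
```

View pics/s4.png

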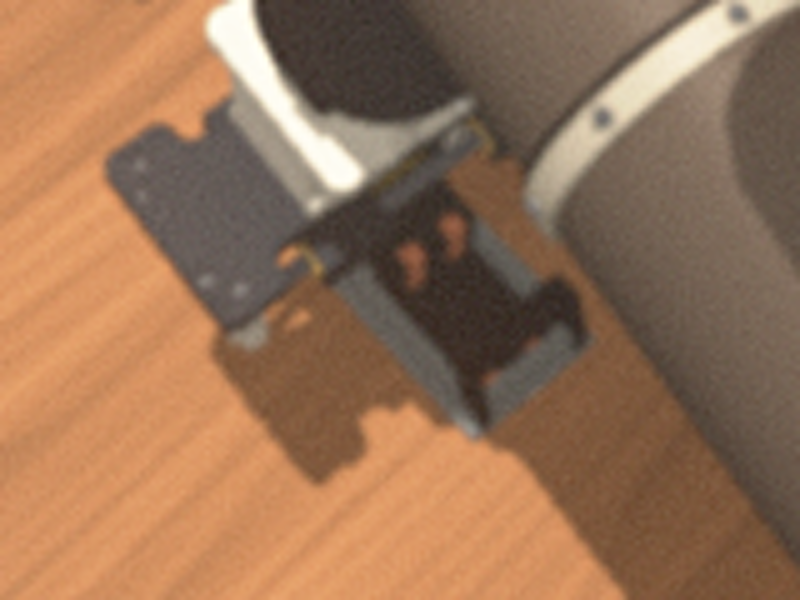

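```bash
python3 -m crank '[{"linear":[0,0,-0.06],"rot":[0,-0.03,0],"hand":0},{"linear":[0,0,0],"rot":[0,0,0],"hand":0}]'; python3 st.py
```

```text
clock: 8.05
tool_pos: [0.5405, 0.2902, 0.0467]
orientation: [-179.3, 74.8, -5.1]
force: [0.8, 0.5, -3.0]
opening: 0.0397
pos [0.5405 0.2902 0.0467] head(-z) -5.8 down axis [ 0.2612 -0.0234 -0.965 ] tilt pitch(deg: +=top toward heading-back) -14.69 y.z -0.003 F [ 0.8  0.5 -3. ] open 0.0397 t 8.05
```

```bash
python3 -m crank '[{"linear":[-0.14,-0.02,-0.06],"rot":[-0.03,0,0],"hand":0},{"linear":[-0.14,0,-0.04],"rot":[0,0,0],"hand":0},{"linear":[-0.14,0.015,-0.035],"rot":[0,0,0],"hand":0},{"linear":[0,0,0],"rot":[0,0,0],"hand":0}]'; python3 st.py
```

```text
clock: 8.55
tool_pos: [0.5145, 0.2904, 0.039]
orientation: [-179.7, 74.7, -5.4]
force: [-1.1, 0.5, -1.7]
opening: 0.0394
pos [0.5145 0.2904 0.039 ] head(-z) -5.76 down axis [ 0.2621 -0.0248 -0.9647] tilt pitch(deg: +=top toward heading-back) -14.75 y.z -0.0015 F [-1.1  0.5 -1.7] open 0.0394 t 8.55
```

```bash
python3 -m crank '[{"linear":[-0.12,0.02,-0.035],"rot":[0,0,0],"hand":0},{"linear":[-0.12,0.02,-0.035],"rot":[0,0,0],"hand":0},{"linear":[-0.09,0.015,-0.025],"rot":[0,0,0],"hand":0},{"linear":[0,0,0],"rot":[0,0,0],"hand":0}]'; python3 st.py; python3 inhand.py
```

```text
clock: 9.05
tool_pos: [0.4935, 0.294, 0.0333]
orientation: [-179.7, 74.7, -5.4]
force: [-0.9, -0.3, -0.7]
opening: 0.0396
pos [0.4935 0.294  0.0333] head(-z) -5.76 down axis [ 0.2625 -0.0249 -0.9646] tilt pitch(deg: +=top toward heading-back) -14.77 y.z -0.0016 F [-0.9 -0.3 -0.7] open 0.0396 t 9.05
top plane x_tool(down)=-0.0137 + 0.0208*fwd tilt in hand deg 1.19 3464
max fwd 0.0794 y range [-0.0166  0.0166]
```

```bash
cat > sidepic.py <<'E'
from h import *
import sys
s=snap('side'); c=cv2.resize(s['image'][300:420,170:330],None,fx=5,fy=5,interpolation=cv2.INTER_CUBIC); cv2.imwrite('pics/'+sys.argv[1]+'_s.png',c[...,::-1])
s=snap('wrist',sys.argv[1]+'_w.png')
E
python3 sidepic.py v5
```

```text
(no output)
```

View pics/v5_s.png

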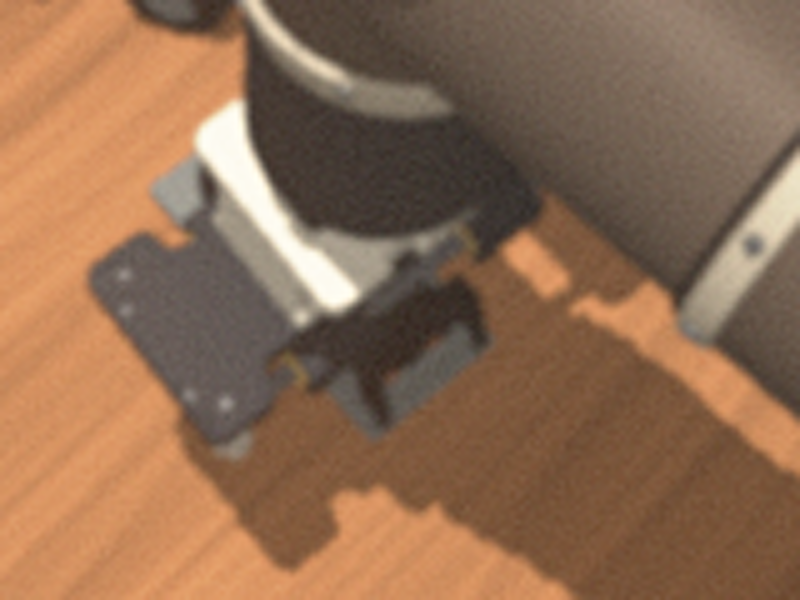

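View pics/v5_w.png

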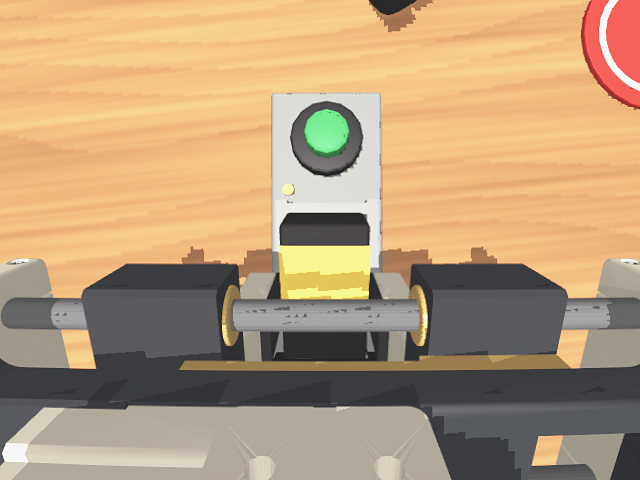

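```bash
python3 -m crank '[{"linear":[-0.04,0.005,-0.02],"rot":[0,0,0],"hand":0},{"linear":[0,0,0],"rot":[0,0,0],"hand":0}]'; python3 st.py
```

```text
clock: 9.45
tool_pos: [0.4928, 0.2941, 0.0333]
orientation: [-179.7, 74.6, -5.5]
force: [-1.7, -0.4, -0.3]
opening: 0.0397
pos [0.4928 0.2941 0.0333] head(-z) -5.87 down axis [ 0.2644 -0.0257 -0.9641] tilt pitch(deg: +=top toward heading-back) -14.88 y.z -0.0015 F [-1.7 -0.4 -0.3] open 0.0397 t 9.45
```

```bash
python3 -m crank '[{"linear":[-0.06,0.005,-0.02],"rot":[0,0,0],"hand":0},{"linear":[0,0,0],"rot":[0,0,0],"hand":0}]'; python3 st.py; python3 -m crank '[{"linear":[-0.06,0.005,-0.02],"rot":[0,0,0],"hand":0},{"linear":[0,0,0],"rot":[0,0,0],"hand":0}]'; python3 st.py
```

```text
clock: 9.7
tool_pos: [0.4915, 0.2941, 0.0338]
orientation: [-179.7, 74.4, -5.7]
force: [1.7, -0.8, -3.0]
opening: 0.0397
pos [0.4915 0.2941 0.0338] head(-z) -6.01 down axis [ 0.2674 -0.0267 -0.9632] tilt pitch(deg: +=top toward heading-back) -15.04 y.z -0.0014 F [ 1.7 -0.8 -3. ] open 0.0397 t 9.7
clock: 9.95
tool_pos: [0.491, 0.2941, 0.0346]
orientation: [-179.8, 74.2, -6.0]
force: [0.3, -2.3, -2.8]
opening: 0.0397
pos [0.491  0.2941 0.0346] head(-z) -6.19 down axis [ 0.2711 -0.0284 -0.9621] tilt pitch(deg: +=top toward heading-back) -15.25 y.z -0.001 F [ 0.3 -2.3 -2.8] open 0.0397 t 9.95
```

```bash
python3 -m crank '[{"linear":[0.01,0,-0.035],"rot":[0.06,0.6,0.05],"hand":0},{"linear":[0.01,0,-0.035],"rot":[0.06,0.6,0],"hand":0},{"linear":[0,0,0],"rot":[0,0,0],"hand":0}]'; python3 st.py;python3 inhand.py
```

```text
clock: 10.32
tool_pos: [0.4925, 0.2941, 0.0304]
orientation: [-179.7, 80.4, -5.6]
force: [2.5, -1.6, 1.0]
opening: 0.0397
pos [0.4925 0.2941 0.0304] head(-z) -5.87 down axis [ 0.1662 -0.0163 -0.986 ] tilt pitch(deg: +=top toward heading-back) -9.48 y.z -0.0008 F [ 2.5 -1.6  1. ] open 0.0397 t 10.325
top plane x_tool(down)=-0.0137 + 0.0128*fwd tilt in hand deg 0.74 3464
max fwd 0.0797 y range [-0.0166  0.0166]
```

```bash
python3 -m crank '[{"linear":[0.01,0,-0.035],"rot":[0.06,0.6,0],"hand":0},{"linear":[0,0,0],"rot":[0,0,0],"hand":0}]'; python3 st.py;python3 -m crank '[{"linear":[0.01,0,-0.035],"rot":[0.06,0.6,0],"hand":0},{"linear":[0,0,0],"rot":[0,0,0],"hand":0}]'; python3 st.py;python3 sidepic.py v6
```

```text
clock: 10.62
tool_pos: [0.4932, 0.294, 0.0285]
orientation: [-179.7, 83.3, -5.5]
force: [0.2, 1.5, 0.4]
opening: 0.0399
pos [0.4932 0.294  0.0285] head(-z) -5.78 down axis [ 0.1155 -0.0111 -0.9932] tilt pitch(deg: +=top toward heading-back) -6.62 y.z -0.0006 F [0.2 1.5 0.4] open 0.0399 t 10.625
clock: 10.88
tool_pos: [0.494, 0.294, 0.0266]
orientation: [-179.3, 86.3, -5.1]
force: [-0.9, 0.2, 1.2]
opening: 0.0399
pos [0.494  0.294  0.0266] head(-z) -5.76 down axis [ 0.065  -0.0058 -0.9979] tilt pitch(deg: +=top toward heading-back) -3.73 y.z -0.0007 F [-0.9  0.2  1.2] open 0.0399 t 10.875
```

View pics/v6_w.png

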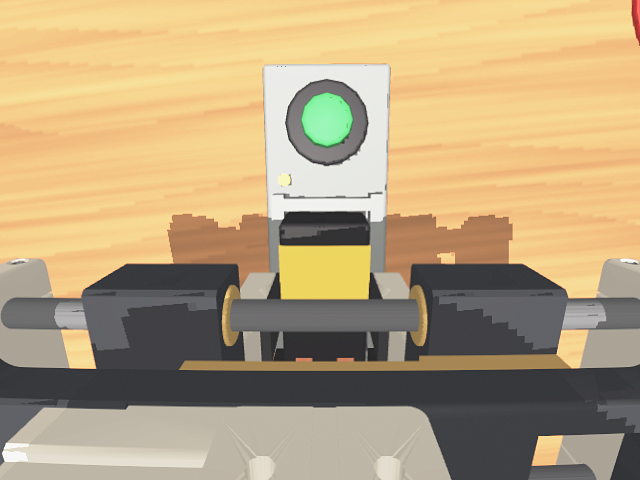

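```bash
python3 -m crank '[{"linear":[0.01,0,-0.035],"rot":[0.06,0.6,0],"hand":0},{"linear":[0,0,-0.03],"rot":[0.02,0.2,0],"hand":0},{"linear":[0,0,0],"rot":[0,0,0],"hand":0}]'; python3 st.py; python3 inhand.py
```

```text
clock: 11.35
tool_pos: [0.4943, 0.294, 0.0246]
orientation: [-76.8, 89.9, 97.6]
force: [0.3, -0.3, -1.3]
opening: 0.0397
pos [0.4943 0.294  0.0246] head(-z) -5.62 down axis [-1.e-04  9.e-04 -1.e+00] tilt pitch(deg: +=top toward heading-back) 0.01 y.z -0.0009 F [ 0.3 -0.3 -1.3] open 0.0397 t 11.35
top plane x_tool(down)=-0.0138 + 0.0097*fwd tilt in hand deg 0.55 3487
max fwd 0.0797 y range [-0.0166  0.0167]
```

```bash
python3 -m crank '[{"linear":[0,0,0],"rot":[0,0,0],"hand":0.65},{"linear":[0,0,0],"rot":[0,0,0],"hand":0.65},{"linear":[0,0,0],"rot":[0,0,0],"hand":0.65},{"linear":[0,0,0.3],"rot":[0,0,0],"hand":0.65},{"linear":[0,0,0.6],"rot":[0,0,0],"hand":0.65},{"linear":[0,0,0.6],"rot":[0,0,0],"hand":0.65},{"linear":[0,0,0],"rot":[0,0,0],"hand":0.3}]'; python3 st.py; cat > batchk.py <<'E'
from h import *
import sys
T=pose(); s=snap('wrist',sys.argv[1]+'.png'); P=cloud(s,T)
m,Q,c,sz,a=toprect(P,(.44,.545,.25,.34),.030,.043)
# exclude bridge side: keep forward part
ux=np.array([.9952,-.0976]); uy=np.array([.0976,.9952]); d=Q[:,:2]-[.4952,.2932]; u=d@ux; v=d@uy
k=(u>-25)&(u>-.028); 
print('u range',np.percentile(u,[.5,99.5]).round(4),'v',np.percentile(v[k],[.5,99.5]).round(4))
A=np.c_[u[k],v[k],np.ones(k.sum())]; co=np.linalg.lstsq(A,Q[k,2],rcond=None)[0]; print('plane slopes',co.round(4),'z mid',co[2].round(4),'n',k.sum())
E
python3 batchk.py w7
```

```text
clock: 12.28
tool_pos: [0.4928, 0.2928, 0.1154]
orientation: [92.6, 89.8, -93.0]
force: [1.1, 0.4, -0.6]
opening: 0.0515
pos [0.4928 0.2928 0.1154] head(-z) -5.57 down axis [-1.0e-04 -2.8e-03 -1.0e+00] tilt pitch(deg: +=top toward heading-back) -0.01 y.z 0.0028 F [ 1.1  0.4 -0.6] open 0.0515 t 12.275
u range [-0.0333  0.037 ] v [-0.0186  0.0211]
plane slopes [-0.0061  0.0006  0.0378] z mid 0.0378 n 5046
```

View pics/w7.png

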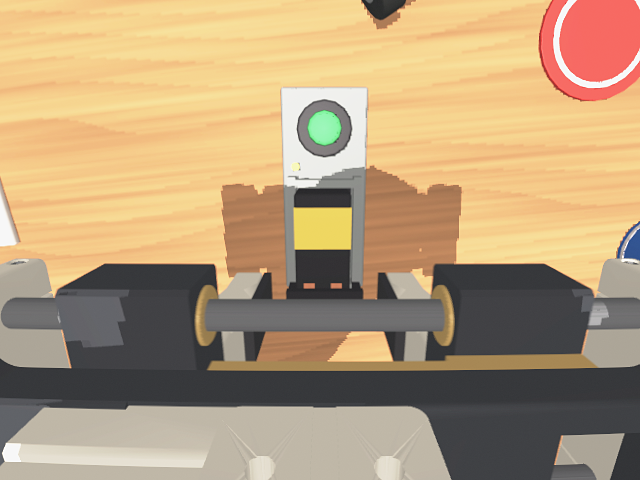

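```bash
python3 -m crank '[{"linear":[0.45,-0.04,0],"rot":[0,0,0],"hand":0},{"linear":[0.46,-0.04,0],"rot":[0,0,0],"hand":0},{"linear":[0.46,-0.04,-0.3],"rot":[0,0,0],"hand":0},{"linear":[0,0,-0.5],"rot":[0,0,0],"hand":0},{"linear":[0,0,-0.3],"rot":[0,0,0],"hand":0},{"linear":[0,0,0],"rot":[0,0,0],"hand":0}]'; python3 st.py
```

```text
clock: 13.08
tool_pos: [0.5735, 0.282, 0.0392]
orientation: [53.1, 89.2, -132.6]
force: [-0.0, -0.2, 0.8]
opening: 0.0005
pos [0.5735 0.282  0.0392] head(-z) -5.65 down axis [-0.0089 -0.0097 -0.9999] tilt pitch(deg: +=top toward heading-back) 0.45 y.z 0.0105 F [-0.  -0.2  0.8] open 0.0005 t 13.075
```

Positioned above the button (3 mm off in y), with the fingers closed. Pressing now.

```bash
python3 -m crank '[{"linear":[0.02,0.05,-0.12],"rot":[0,0,0],"hand":0},{"linear":[0,0,-0.08],"rot":[0,0,0],"hand":0},{"linear":[0,0,-0.06],"rot":[0,0,0],"hand":0}]'; python3 st.py;  python3 -m crank '[{"linear":[0,0,-0.06],"rot":[0,0,0],"hand":0},{"linear":[0,0,-0.03],"rot":[0,0,0],"hand":0}]'; python3 st.py
```

```text
clock: 13.45
tool_pos: [0.5749, 0.2855, 0.0242]
orientation: [55.3, 89.3, -130.3]
force: [-2.6, -1.6, 9.4]
opening: 0.0007
pos [0.5749 0.2855 0.0242] head(-z) -5.61 down axis [-0.0081 -0.0095 -0.9999] tilt pitch(deg: +=top toward heading-back) 0.41 y.z 0.0102 F [-2.6 -1.6  9.4] open 0.0007 t 13.45
clock: 13.7
tool_pos: [0.575, 0.2855, 0.0242]
orientation: [62.7, 89.4, -122.8]
force: [-5.3, -2.4, 11.1]
opening: 0.0003
pos [0.575  0.2855 0.0242] head(-z) -5.5 down axis [-0.0061 -0.0094 -0.9999] tilt pitch(deg: +=top toward heading-back) 0.29 y.z 0.0099 F [-5.3 -2.4 11.1] open 0.0003 t 13.7
```

```bash
python3 -m crank '[{"linear":[0,0,0.5],"rot":[0,0,0],"hand":0},{"linear":[0,0,0.9],"rot":[0,0,0],"hand":0.2},{"linear":[0,-0.3,0.9],"rot":[0,0,0],"hand":0.5},{"linear":[-0.1,-0.6,0.9],"rot":[0,0,0],"hand":1},{"linear":[-0.1,-0.6,0.9],"rot":[0,0,0],"hand":1},{"linear":[-0.1,-0.7,0.5],"rot":[0,0,0],"hand":1},{"linear":[-0.1,-0.7,0],"rot":[0,0,0],"hand":1},{"linear":[0,-0.4,0],"rot":[0,0,0],"hand":1},{"linear":[0,0,0],"rot":[0,0,0],"hand":1}]'; python3 st.py; python3 - <<'E'
from h import *
T=pose(); s=snap('wrist','w8.png'); np.savez('/tmp/w8.npz',T=T,**s)
s=snap('side'); c=cv2.resize(s['image'][300:420,170:330],None,fx=5,fy=5,interpolation=cv2.INTER_CUBIC); cv2.imwrite('pics/s8.png',c[...,::-1])
E
```

```text
clock: 14.82
tool_pos: [0.5503, 0.0868, 0.3074]
orientation: [158.0, 89.6, -27.3]
force: [-0.3, 1.1, -0.3]
opening: 0.0748
pos [0.5503 0.0868 0.3074] head(-z) -5.37 down axis [ 0.0064 -0.0033 -1.    ] tilt pitch(deg: +=top toward heading-back) -0.38 y.z 0.0027 F [-0.3  1.1 -0.3] open 0.0748 t 14.825
```

View pics/w8.png

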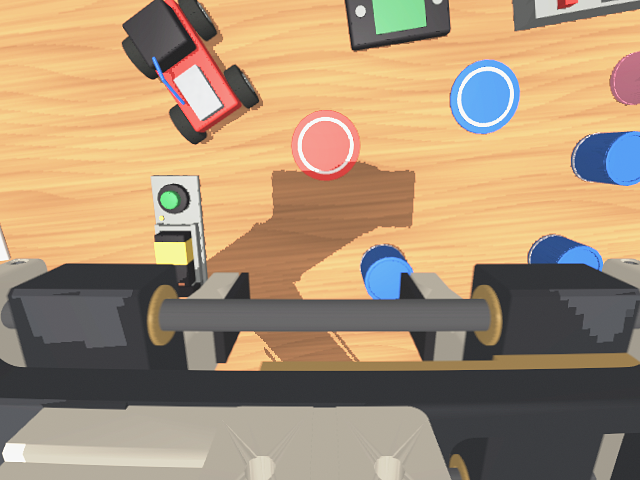

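View pics/s8.png

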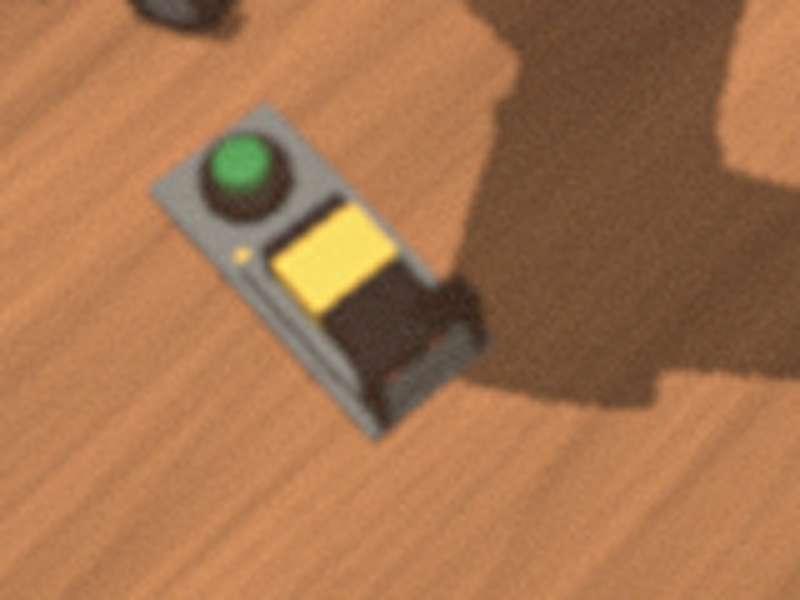

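```bash
cat >> h.py <<'E'
def circfit(Q):
    A=np.c_[2*Q,np.ones(len(Q))]; b=(Q**2).sum(1); c=np.linalg.lstsq(A,b,rcond=None)[0]
    return c[:2],np.sqrt(c[2]+c[0]**2+c[1]**2)
def masks(s):
    hsv=cv2.cvtColor(s['image'],cv2.COLOR_RGB2HSV); H,S,V=[hsv[...,i].astype(int) for i in range(3)]
    return {'blue':(H>100)&(H<125)&(S>120),'red':((H<8)|(H>172))&(S>115)}
def cups(s,T,ztop=.062,dz=.008):
    P=cloud(s,T); out=[]
    for nm,m in masks(s).items():
        m=m&(np.abs(P[...,2]-ztop)<dz)
        k,l,st,c=cv2.connectedComponentsWithStats(cv2.morphologyEx(m.astype(np.uint8),cv2.MORPH_CLOSE,np.ones((5,5))))
        for i in range(1,k):
            if st[i,4]<250: continue
            q=(l==i)&m; Q=P[q][:,:2]
            cc,_=cv2.minEnclosingCircle((Q*1000).astype(np.float32)),0
            hull=cv2.convexHull((Q*1000).astype(np.float32)).reshape(-1,2)/1000; cf,r=circfit(hull)
            out.append((nm,st[i,4],c[i].round(),'encl',np.round(cc[0][0]/1000,4),np.round(cc[0][1]/1000,4),round(cc[1],1),'fit',cf.round(4),round(r*1000,1),'z',np.median(P[q][:,2]).round(4)))
    return out
def pads(s,T,z=.004):
    P=cloud(s,T); out=[]
    for nm,m in masks(s).items():
        m=m&(P[...,2]<.010)&(P[...,2]>-.004)
        k,l,st,c=cv2.connectedComponentsWithStats(cv2.morphologyEx(m.astype(np.uint8),cv2.MORPH_CLOSE,np.ones((9,9))))
        for i in range(1,k):
            if st[i,4]<800: continue
            ys,xs=np.nonzero(l==i); h=cv2.convexHull(np.c_[xs,ys].astype(np.int32)).reshape(-1,2)
            Q=onplane(s,h,z,T)[:,:2]; cf,r=circfit(Q); out.append((nm,st[i,4],c[i].round(),'fit',cf.round(4),round(r*1000,1)))
    return out
E
python3 - <<'E'
from h import *
s=load('/tmp/w8.npz'); T=s['T']
for o in cups(s,T): print(*o)
for o in pads(s,T): print('pad',*o)
E
python3 - <<'E'
from h import *
s=load('/tmp/w1.npz'); T=s['T']
for o in cups(s,T): print(*o)
for o in pads(s,T): print('pad',*o)
E
```

```text
blue 1765 [622. 159.] encl 0.5766 -0.279 31.6 fit [ 0.5763 -0.2765] 29.7 z 0.0592
blue 760 [580. 256.] encl 0.4484 -0.2287 30.7 fit [ 0.4433 -0.2272] 31.1 z 0.0594
blue 1504 [386. 277.] encl 0.4534 0.0147 31.5 fit [0.4538 0.0144] 30.2 z 0.0591
red 2116 [197.  77.] encl 0.7231 0.228 68.2 fit [0.7229 0.2147] 57.1 z 0.055
pad blue 3964 [484.  96.] fit [ 0.6646 -0.1291] 44.2
pad red 1813 [329. 148.] fit [0.6229 0.0785] 44.6
blue 2780 [550. 228.] encl 0.4516 0.0145 32.0 fit [0.4513 0.0147] 31.5 z 0.0593
pad red 5501 [494.  62.] fit [0.6223 0.0793] 44.8
```

```bash
python3 -m crank '[{"linear":[-0.41,-0.3,-0.6],"rot":[0,0,0],"hand":1},{"linear":[-0.41,-0.3,-0.6],"rot":[0,0,0],"hand":1},{"linear":[-0.41,-0.3,-0.6],"rot":[0,0,0],"hand":1},{"linear":[-0.41,-0.3,-0.6],"rot":[0,0,0],"hand":1},{"linear":[0,0,-0.4],"rot":[0,0,0],"hand":1},{"linear":[0,0,0],"rot":[0,0,0],"hand":1}]'; python3 st.py; cat > cuplook.py <<'E'
from h import *
import sys
T=pose(); s=snap('wrist',sys.argv[1]+'.png'); np.savez('/tmp/%s.npz'%sys.argv[1],T=T,**s)
for o in cups(s,T): print(*o)
for o in pads(s,T): print('pad',*o)
E
python3 cuplook.py w9
```

```text
clock: 15.68
tool_pos: [0.4492, 0.0192, 0.1333]
orientation: [157.3, 89.6, -27.7]
force: [-0.1, 0.5, 0.4]
opening: 0.0878
pos [0.4492 0.0192 0.1333] head(-z) -4.95 down axis [ 0.0056 -0.0029 -1.    ] tilt pitch(deg: +=top toward heading-back) -0.33 y.z 0.0024 F [-0.1  0.5  0.4] open 0.0878 t 15.675
blue 946 [631. 232.] encl 0.444 -0.2069 22.0 fit [ 0.4439 -0.2184] 24.1 z 0.0594
blue 6235 [333. 244.] encl 0.4517 0.0133 31.8 fit [0.4517 0.0135] 31.5 z 0.0591
pad red 7611 [228.  33.] fit [0.6226 0.078 ] 44.8
```

View pics/w9.png

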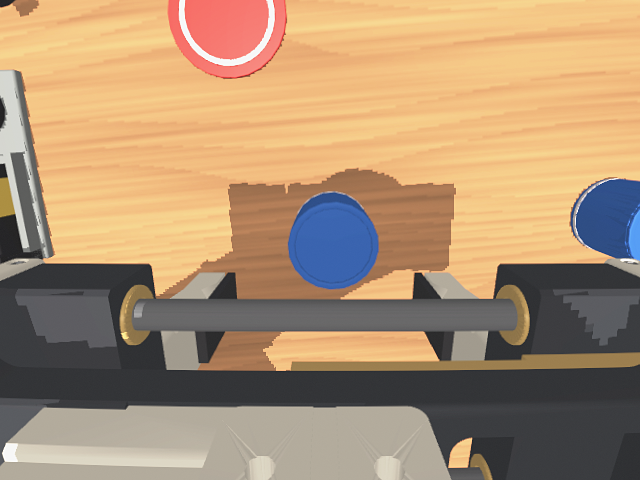

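```bash
python3 -m crank '[{"linear":[0.04,-0.1,-0.4],"rot":[0,0,0],"hand":1},{"linear":[0,-0.02,-0.5],"rot":[0,0,0],"hand":1},{"linear":[0,-0.02,-0.5],"rot":[0,0,0],"hand":1},{"linear":[0,0,-0.3],"rot":[0,0,0],"hand":1},{"linear":[0,0,0],"rot":[0,0,0],"hand":1}]'; python3 st.py
```

```text
clock: 16.35
tool_pos: [0.4605, 0.0162, 0.0359]
orientation: [-170.8, 88.9, 4.5]
force: [-0.7, 0.3, 0.1]
opening: 0.0876
pos [0.4605 0.0162 0.0359] head(-z) -4.65 down axis [ 0.0183  0.0015 -0.9998] tilt pitch(deg: +=top toward heading-back) -1.04 y.z -0.0029 F [-0.7  0.3  0.1] open 0.0876 t 16.35
```

```bash
python3 -m crank '[{"linear":[-0.14,-0.04,-0.13],"rot":[0,0.2,0],"hand":1},{"linear":[-0.03,-0.02,-0.08],"rot":[0,0,0],"hand":1},{"linear":[0,0,0],"rot":[0,0,0],"hand":1}]'; python3 st.py
```

```text
clock: 16.73
tool_pos: [0.4519, 0.0138, 0.0251]
orientation: [-133.8, 89.7, 41.6]
force: [-0.1, -0.6, 1.1]
opening: 0.088
pos [0.4519 0.0138 0.0251] head(-z) -4.58 down axis [ 0.0036  0.0032 -1.    ] tilt pitch(deg: +=top toward heading-back) -0.19 y.z -0.0035 F [-0.1 -0.6  1.1] open 0.088 t 16.725
```

Centred on the cup to within about 0.5 mm. Closing and lifting.

```bash
python3 -m crank '[{"linear":[0,0,0],"rot":[0,0,0],"hand":0.4},{"linear":[0,0,0],"rot":[0,0,0],"hand":0.4},{"linear":[0,0,0],"rot":[0,0,0],"hand":0.4},{"linear":[0,0,0],"rot":[0,0,0],"hand":0.4},{"linear":[0,0,0],"rot":[0,0,0],"hand":0.4},{"linear":[0,0,0.4],"rot":[0,0,0],"hand":0.4},{"linear":[0,0,0.6],"rot":[0,0,0],"hand":0.4},{"linear":[0,0,0.5],"rot":[0,0,0],"hand":0.4},{"linear":[0,0,0],"rot":[0,0,0],"hand":0.4}]'; python3 st.py
```

```text
clock: 17.85
tool_pos: [0.4513, 0.0135, 0.1178]
orientation: [-130.9, 89.8, 44.6]
force: [0.3, 0.4, -0.3]
opening: 0.0633
pos [0.4513 0.0135 0.1178] head(-z) -4.59 down axis [ 0.0027  0.0026 -1.    ] tilt pitch(deg: +=top toward heading-back) -0.14 y.z -0.0029 F [ 0.3  0.4 -0.3] open 0.0633 t 17.85
```

```bash
python3 -m crank '[{"linear":[0.5,-0.34,0],"rot":[0,0,0],"hand":0.4},{"linear":[0.6,-0.4,0],"rot":[0,0,0],"hand":0.4},{"linear":[0.6,-0.4,0],"rot":[0,0,0],"hand":0.4},{"linear":[0.6,-0.4,0],"rot":[0,0,0],"hand":0.4},{"linear":[0.6,-0.4,0],"rot":[0,0,0],"hand":0.4},{"linear":[0.5,-0.34,0],"rot":[0,0,0],"hand":0.4},{"linear":[0.1,-0.07,0],"rot":[0,0,0],"hand":0.4},{"linear":[0,0,0],"rot":[0,0,0],"hand":0.4}]'; python3 st.py; python3 cuplook.py w10
```

```text
clock: 18.85
tool_pos: [0.663, -0.1323, 0.1081]
orientation: [-22.3, 89.5, 153.1]
force: [-1.0, -0.3, -0.8]
opening: 0.0632
pos [ 0.663  -0.1323  0.1081] head(-z) -4.57 down axis [-0.008  0.004 -1.   ] tilt pitch(deg: +=top toward heading-back) 0.47 y.z -0.0034 F [-1.  -0.3 -0.8] open 0.0632 t 18.85
pad blue 4645 [321. 209.] fit [ 0.6655 -0.1298] 44.2
pad red 976 [ 70. 261.] fit [0.643  0.0739] 28.9
```

View pics/w10.png

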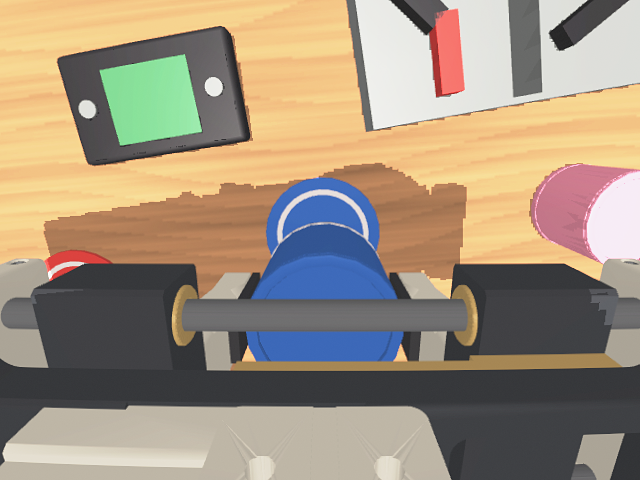

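```bash
python3 -m crank '[{"linear":[0.04,0.05,-0.3],"rot":[-0.05,-0.09,0],"hand":0.4},{"linear":[0,0,-0.4],"rot":[0,0,0],"hand":0.4},{"linear":[0,0,-0.3],"rot":[0,0,0],"hand":0.4},{"linear":[0,0,0],"rot":[0,0,0],"hand":0.4}]'; python3 st.py
```

```text
clock: 19.4
tool_pos: [0.6625, -0.1262, 0.0475]
orientation: [-152.5, 90.0, 23.1]
force: [0.2, 0.9, -0.7]
opening: 0.0635
pos [ 0.6625 -0.1262  0.0475] head(-z) -4.4 down axis [ 3.e-04  1.e-04 -1.e+00] tilt pitch(deg: +=top toward heading-back) -0.02 y.z -0.0002 F [ 0.2  0.9 -0.7] open 0.0635 t 19.4
```

```bash
python3 -m crank '[{"linear":[0.05,-0.06,-0.15],"rot":[0,0,0],"hand":0.4},{"linear":[0,0,-0.1],"rot":[0,0,0],"hand":0.4},{"linear":[0,0,0],"rot":[0,0,0],"hand":0.4}]'; python3 st.py
```

```text
clock: 19.77
tool_pos: [0.6668, -0.1298, 0.0334]
orientation: [-173.9, 89.8, 1.7]
force: [0.2, 0.5, -0.5]
opening: 0.0629
pos [ 0.6668 -0.1298  0.0334] head(-z) -4.37 down axis [ 3.e-03  1.e-04 -1.e+00] tilt pitch(deg: +=top toward heading-back) -0.17 y.z -0.0003 F [ 0.2  0.5 -0.5] open 0.0629 t 19.775
```

```bash
python3 -m crank '[{"linear":[-0.04,0,-0.05],"rot":[0,0.03,0],"hand":0.4},{"linear":[0,0,-0.04],"rot":[0,0,0],"hand":0.4},{"linear":[0,0,0],"rot":[0,0,0],"hand":0.4}]'; python3 st.py
```

```text
clock: 20.15
tool_pos: [0.6645, -0.13, 0.0305]
orientation: [175.8, 89.9, -8.6]
force: [0.0, 0.3, 0.2]
opening: 0.0633
pos [ 0.6645 -0.13    0.0305] head(-z) -4.34 down axis [ 1.7e-03 -3.0e-04 -1.0e+00] tilt pitch(deg: +=top toward heading-back) -0.1 y.z 0.0001 F [0.  0.3 0.2] open 0.0633 t 20.15
```

```bash
python3 -m crank '[{"linear":[0,0,-0.03],"rot":[0,0,0],"hand":0.4},{"linear":[0,0,0],"rot":[0,0,0],"hand":0.8},{"linear":[0,0,0],"rot":[0,0,0],"hand":0.9},{"linear":[0,0,0],"rot":[0,0,0],"hand":1},{"linear":[0,0,0],"rot":[0,0,0],"hand":1},{"linear":[0,0,0.4],"rot":[0,0,0],"hand":1},{"linear":[0,0,0.8],"rot":[0,0,0],"hand":1},{"linear":[0,0,0.8],"rot":[0,0,0],"hand":1},{"linear":[0,0,0],"rot":[0,0,0],"hand":1}]'; python3 st.py; python3 cuplook.py w11
```

```text
clock: 21.28
tool_pos: [0.6638, -0.1304, 0.1515]
orientation: [90.4, 89.9, -94.0]
force: [-0.5, 0.6, -0.8]
opening: 0.0878
pos [ 0.6638 -0.1304  0.1515] head(-z) -4.33 down axis [-1.e-04 -1.e-03 -1.e+00] tilt pitch(deg: +=top toward heading-back) -0.0 y.z 0.001 F [-0.5  0.6 -0.8] open 0.0878 t 21.275
blue 5613 [324. 242.] encl 0.6639 -0.1294 31.9 fit [ 0.6641 -0.1293] 31.5 z 0.0632
blue 503 [460. 454.] encl 0.4513 -0.2396 19.4 fit [ 0.4512 -0.2399] 16.2 z 0.059
pad blue 1801 [325. 199.] fit [ 0.6651 -0.1297] 44.1
pad red 1698 [115. 255.] fit [0.6247 0.0764] 44.2
```

View pics/w11.png

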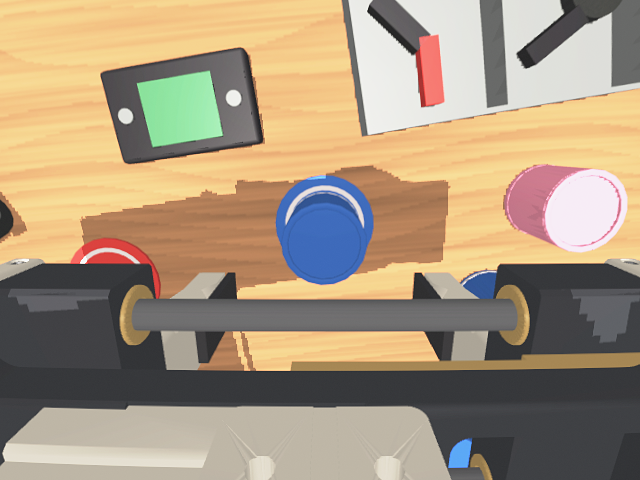

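```bash
python3 -m crank '[{"linear":[-0.5,-0.24,0],"rot":[0,0,0],"hand":1},{"linear":[-0.6,-0.27,0],"rot":[0,0,0],"hand":1},{"linear":[-0.6,-0.27,0],"rot":[0,0,0],"hand":1},{"linear":[-0.6,-0.27,0],"rot":[0,0,0],"hand":1},{"linear":[-0.6,-0.27,0],"rot":[0,0,0],"hand":1},{"linear":[-0.5,-0.23,0],"rot":[0,0,0],"hand":1},{"linear":[-0.2,-0.09,0],"rot":[0,0,0],"hand":1},{"linear":[0,0,0],"rot":[0,0,0],"hand":1}]'; python3 st.py; python3 cuplook.py w12
```

```text
clock: 22.32
tool_pos: [0.4347, -0.2297, 0.1395]
orientation: [-1.3, 89.0, 174.3]
force: [1.5, 0.5, 0.0]
opening: 0.0882
pos [ 0.4347 -0.2297  0.1395] head(-z) -4.41 down axis [-0.0172  0.0017 -0.9999] tilt pitch(deg: +=top toward heading-back) 0.99 y.z -0.0004 F [1.5 0.5 0. ] open 0.0882 t 22.325
blue 6463 [390.  32.] encl 0.5759 -0.281 31.9 fit [ 0.574  -0.2808] 29.9 z 0.0592
blue 6034 [323. 232.] encl 0.4429 -0.2289 31.9 fit [ 0.443  -0.2288] 31.4 z 0.0592
red 7444 [596.  45.] encl 0.555 -0.4148 32.0 fit [ 0.5549 -0.414 ] 30.8 z 0.0591
```

View pics/w12.png

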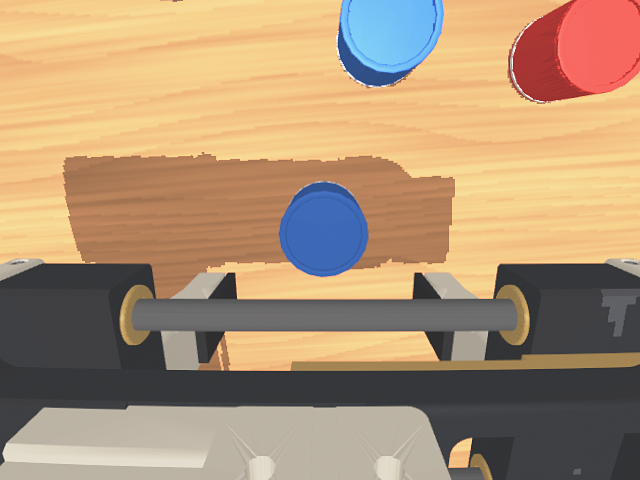

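```bash
python3 -m crank '[{"linear":[0.06,0.01,-0.4],"rot":[0,-0.15,0],"hand":1},{"linear":[0,0,-0.5],"rot":[0,0,0],"hand":1},{"linear":[0,0,-0.5],"rot":[0,0,0],"hand":1},{"linear":[0,0,-0.3],"rot":[0,0,0],"hand":1},{"linear":[0,0,0],"rot":[0,0,0],"hand":1}]'; python3 st.py
```

```text
clock: 23.0
tool_pos: [0.4454, -0.2273, 0.0339]
orientation: [-19.5, 89.9, 156.3]
force: [-0.5, -0.7, 0.9]
opening: 0.0875
pos [ 0.4454 -0.2273  0.0339] head(-z) -4.16 down axis [-1.6e-03  7.0e-04 -1.0e+00] tilt pitch(deg: +=top toward heading-back) 0.09 y.z -0.0006 F [-0.5 -0.7  0.9] open 0.0875 t 23.0
```

```bash
python3 -m crank '[{"linear":[-0.05,-0.03,-0.1],"rot":[0,0,0],"hand":1},{"linear":[0,0,-0.05],"rot":[0,0,0],"hand":1},{"linear":[0,0,0],"rot":[0,0,0],"hand":1}]'; python3 st.py
```

```text
clock: 23.38
tool_pos: [0.4444, -0.229, 0.0256]
orientation: [-162.2, 90.0, 13.7]
force: [0.0, 0.1, 0.2]
opening: 0.0877
pos [ 0.4444 -0.229   0.0256] head(-z) -4.09 down axis [ 8.e-04  2.e-04 -1.e+00] tilt pitch(deg: +=top toward heading-back) -0.04 y.z -0.0002 F [0.  0.1 0.2] open 0.0877 t 23.375
```

```bash
python3 -m crank '[{"linear":[-0.03,0,0],"rot":[0,0,0],"hand":1},{"linear":[0,0,0],"rot":[0,0,0],"hand":0.4},{"linear":[0,0,0],"rot":[0,0,0],"hand":0.4},{"linear":[0,0,0],"rot":[0,0,0],"hand":0.4},{"linear":[0,0,0],"rot":[0,0,0],"hand":0.4},{"linear":[0,0,0],"rot":[0,0,0],"hand":0.4}]'; python3 st.py;  python3 -m crank '[{"linear":[0,0,0.4],"rot":[0,0,0],"hand":0.4},{"linear":[0,0,0.7],"rot":[0,0,0],"hand":0.4},{"linear":[0,0,0.8],"rot":[0,0,0],"hand":0.4},{"linear":[0,0,0.6],"rot":[0,0,0],"hand":0.4},{"linear":[0,0,0],"rot":[0,0,0],"hand":0.4}]'; python3 st.py
```

```text
clock: 24.12
tool_pos: [0.443, -0.2292, 0.0268]
orientation: [-176.9, 89.8, -1.0]
force: [0.6, -0.1, 0.7]
opening: 0.064
pos [ 0.443  -0.2292  0.0268] head(-z) -4.11 down axis [ 2.9e-03 -1.0e-04 -1.0e+00] tilt pitch(deg: +=top toward heading-back) -0.17 y.z -0.0002 F [ 0.6 -0.1  0.7] open 0.064 t 24.125
clock: 24.75
tool_pos: [0.4412, -0.2289, 0.1804]
orientation: [-44.6, 90.0, 131.3]
force: [-0.6, -0.1, -2.7]
opening: 0.0642
pos [ 0.4412 -0.2289  0.1804] head(-z) -4.12 down axis [-3.e-04  3.e-04 -1.e+00] tilt pitch(deg: +=top toward heading-back) 0.02 y.z -0.0003 F [-0.6 -0.1 -2.7] open 0.0642 t 24.75
```

```bash
python3 -m crank '[{"linear":[0.5,0.22,0],"rot":[0,0,0],"hand":0.4},{"linear":[0.6,0.27,0],"rot":[0,0,0],"hand":0.4},{"linear":[0.6,0.27,0],"rot":[0,0,0],"hand":0.4},{"linear":[0.6,0.27,0],"rot":[0,0,0],"hand":0.4},{"linear":[0.6,0.27,0],"rot":[0,0,0],"hand":0.4},{"linear":[0.5,0.22,0],"rot":[0,0,0],"hand":0.4},{"linear":[0.2,0.09,0],"rot":[0,0,0],"hand":0.4},{"linear":[0,0,0],"rot":[0,0,0],"hand":0.4}]'; python3 st.py; python3 cuplook.py w13
```

```text
clock: 25.75
tool_pos: [0.6583, -0.1282, 0.1706]
orientation: [-6.5, 89.3, 169.2]
force: [-0.2, -0.1, -1.3]
opening: 0.0644
pos [ 0.6583 -0.1282  0.1706] head(-z) -4.28 down axis [-0.0124  0.0024 -0.9999] tilt pitch(deg: +=top toward heading-back) 0.72 y.z -0.0014 F [-0.2 -0.1 -1.3] open 0.0644 t 25.75
blue 2272 [327. 209.] encl 0.6647 -0.1297 31.5 fit [ 0.6643 -0.1295] 31.4 z 0.0632
pad blue 1645 [327. 188.] fit [ 0.6652 -0.1297] 44.2
pad red 2534 [123. 246.] fit [0.6236 0.077 ] 45.0
```

View pics/w13.png

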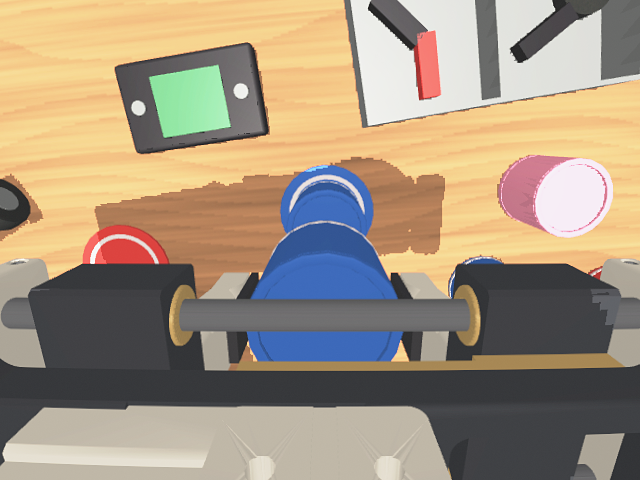

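```bash
python3 -m crank '[{"linear":[0.1,-0.02,-0.2],"rot":[-0.03,-0.14,0],"hand":0.4},{"linear":[0,0,-0.4],"rot":[0,0,0],"hand":0.4},{"linear":[0,0,-0.35],"rot":[0,0,0],"hand":0.4},{"linear":[0,0,0],"rot":[0,0,0],"hand":0.4}]'; python3 st.py
```

```text
clock: 26.3
tool_pos: [0.6609, -0.1318, 0.1114]
orientation: [-172.6, 89.9, 2.9]
force: [-0.6, -0.6, -0.8]
opening: 0.0643
pos [ 0.6609 -0.1318  0.1114] head(-z) -4.45 down axis [ 1.6e-03  1.0e-04 -1.0e+00] tilt pitch(deg: +=top toward heading-back) -0.09 y.z -0.0002 F [-0.6 -0.6 -0.8] open 0.0643 t 26.3
```

```bash
python3 -m crank '[{"linear":[0.06,0.04,-0.12],"rot":[0,0,0],"hand":0.4},{"linear":[0,0,-0.1],"rot":[0,0,0],"hand":0.4},{"linear":[0,0,0],"rot":[0,0,0],"hand":0.4}]'; python3 st.py
```

```text
clock: 26.68
tool_pos: [0.6653, -0.1299, 0.0993]
orientation: [-176.3, 89.7, -0.8]
force: [0.3, 0.7, -1.3]
opening: 0.0644
pos [ 0.6653 -0.1299  0.0993] head(-z) -4.47 down axis [ 4.6e-03 -1.0e-04 -1.0e+00] tilt pitch(deg: +=top toward heading-back) -0.26 y.z -0.0003 F [ 0.3  0.7 -1.3] open 0.0644 t 26.675
```

```bash
python3 -m crank '[{"linear":[-0.01,0,-0.06],"rot":[0,0.05,0],"hand":0.4},{"linear":[0,0,-0.04],"rot":[0,0,0],"hand":0.4},{"linear":[0,0,0],"rot":[0,0,0],"hand":0.4}]'; python3 st.py
```

```text
clock: 27.05
tool_pos: [0.6651, -0.1298, 0.0937]
orientation: [179.7, 89.9, -4.8]
force: [0.8, -0.1, -1.1]
opening: 0.0644
pos [ 0.6651 -0.1298  0.0937] head(-z) -4.46 down axis [ 1.2e-03 -1.0e-04 -1.0e+00] tilt pitch(deg: +=top toward heading-back) -0.07 y.z 0.0 F [ 0.8 -0.1 -1.1] open 0.0644 t 27.05
```

```bash
python3 -m crank '[{"linear":[-0.01,0,-0.03],"rot":[0,0,0],"hand":0.4},{"linear":[0,0,0],"rot":[0,0,0],"hand":0.8},{"linear":[0,0,0],"rot":[0,0,0],"hand":0.9},{"linear":[0,0,0],"rot":[0,0,0],"hand":1},{"linear":[0,0,0],"rot":[0,0,0],"hand":1},{"linear":[0,0,0.4],"rot":[0,0,0],"hand":1},{"linear":[0,0,0.8],"rot":[0,0,0],"hand":1},{"linear":[0,0,0.8],"rot":[0,0,0],"hand":1},{"linear":[0,0,0],"rot":[0,0,0],"hand":1}]'; python3 st.py; cat > stacklook.py <<'E'
from h import *
import sys
T=pose(); s=snap('wrist',sys.argv[1]+'.png'); np.savez('/tmp/%s.npz'%sys.argv[1],T=T,**s)
for z in map(float,sys.argv[2:]):
  for o in cups(s,T,z): print(*o)
E
python3 stacklook.py w14 .128 .06
```

```text
clock: 28.18
tool_pos: [0.6643, -0.1301, 0.2154]
orientation: [134.8, 89.9, -49.7]
force: [0.8, 0.1, -1.3]
opening: 0.088
pos [ 0.6643 -0.1301  0.2154] head(-z) -4.44 down axis [ 8.e-04 -9.e-04 -1.e+00] tilt pitch(deg: +=top toward heading-back) -0.05 y.z 0.0008 F [ 0.8  0.1 -1.3] open 0.088 t 28.175
blue 5479 [324. 241.] encl 0.665 -0.1291 32.0 fit [ 0.6652 -0.129 ] 31.4 z 0.1251
blue 977 [479. 281.] encl 0.5916 -0.2775 21.9 fit [ 0.5927 -0.2782] 18.7 z 0.059
red 394 [  6. 228.] encl 0.6863 0.1897 19.4 fit [0.6867 0.1909] 18.8 z 0.0544
```

View pics/w14.png

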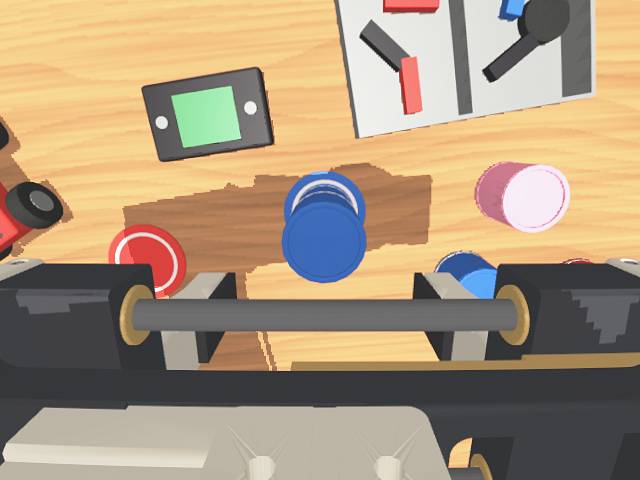

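```bash
python3 -m crank '[{"linear":[-0.3,-0.5,0],"rot":[0,0,0],"hand":1},{"linear":[-0.37,-0.63,0],"rot":[0,0,0],"hand":1},{"linear":[-0.37,-0.63,-0.2],"rot":[0,0,0],"hand":1},{"linear":[-0.34,-0.6,-0.5],"rot":[0,0,0],"hand":1},{"linear":[-0.1,-0.15,-0.5],"rot":[0,0,0],"hand":1},{"linear":[0,0,0],"rot":[0,0,0],"hand":1}]'; python3 st.py; python3 cuplook.py w15
```

```text
clock: 28.98
tool_pos: [0.5676, -0.2829, 0.1321]
orientation: [-7.1, 89.3, 168.4]
force: [0.0, 0.7, -0.4]
opening: 0.0873
pos [ 0.5676 -0.2829  0.1321] head(-z) -4.44 down axis [-0.0119  0.0024 -0.9999] tilt pitch(deg: +=top toward heading-back) 0.69 y.z -0.0015 F [ 0.   0.7 -0.4] open 0.0873 t 28.975
blue 1179 [117. 129.] encl 0.6624 -0.1382 30.2 fit [ 0.6634 -0.1309] 31.3 z 0.0619
blue 6409 [322. 234.] encl 0.5772 -0.2814 32.0 fit [ 0.5774 -0.2814] 31.4 z 0.0592
red 5011 [512. 240.] encl 0.5566 -0.4165 32.4 fit [ 0.5564 -0.4163] 31.9 z 0.0592
pad blue 2953 [150. 118.] fit [ 0.6651 -0.131 ] 44.4
```

View pics/w15.png

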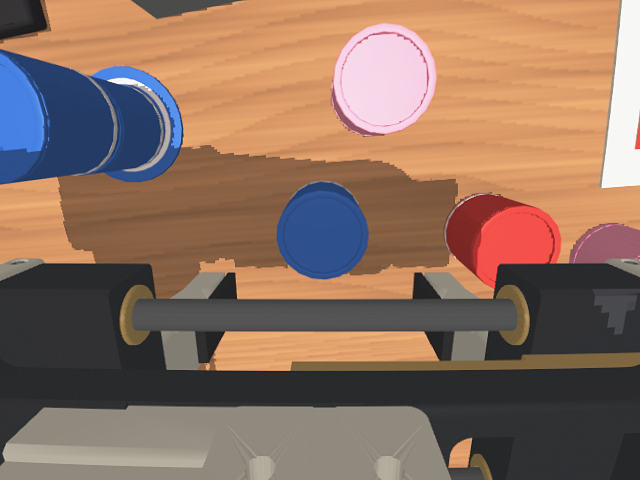

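```bash
python3 -m crank '[{"linear":[0.12,0.02,-0.3],"rot":[-0.03,-0.13,0],"hand":1},{"linear":[0,0,-0.5],"rot":[0,0,0],"hand":1},{"linear":[0,0,-0.4],"rot":[0,0,0],"hand":1},{"linear":[0,0,-0.3],"rot":[0,0,0],"hand":1},{"linear":[0,0,0],"rot":[0,0,0],"hand":1}]'; python3 st.py
```

```text
clock: 29.65
tool_pos: [0.5832, -0.2794, 0.0477]
orientation: [163.1, 89.3, -21.0]
force: [0.8, -0.7, 1.0]
opening: 0.0878
pos [ 0.5832 -0.2794  0.0477] head(-z) -4.07 down axis [ 0.0111 -0.0043 -0.9999] tilt pitch(deg: +=top toward heading-back) -0.65 y.z 0.0035 F [ 0.8 -0.7  1. ] open 0.0878 t 29.65
```

```bash
python3 -m crank '[{"linear":[-0.08,-0.03,-0.2],"rot":[0.05,0.12,0],"hand":1},{"linear":[0,0,-0.12],"rot":[0,0,0],"hand":1},{"linear":[0,0,0],"rot":[0,0,0],"hand":1}]'; python3 st.py
```

```text
clock: 30.02
tool_pos: [0.5797, -0.2815, 0.0295]
orientation: [174.3, 89.8, -9.7]
force: [0.1, -0.1, 0.5]
opening: 0.0882
pos [ 0.5797 -0.2815  0.0295] head(-z) -4.03 down axis [ 3.1e-03 -5.0e-04 -1.0e+00] tilt pitch(deg: +=top toward heading-back) -0.18 y.z 0.0003 F [ 0.1 -0.1  0.5] open 0.0882 t 30.025
```

```bash
python3 -m crank '[{"linear":[-0.05,0,-0.05],"rot":[0,0.03,0],"hand":1},{"linear":[0,0,0],"rot":[0,0,0],"hand":1}]'; python3 st.py
```

```text
clock: 30.28
tool_pos: [0.5768, -0.2817, 0.0269]
orientation: [148.2, 89.9, -35.9]
force: [0.3, -1.1, -0.3]
opening: 0.0874
pos [ 0.5768 -0.2817  0.0269] head(-z) -4.04 down axis [ 1.e-03 -7.e-04 -1.e+00] tilt pitch(deg: +=top toward heading-back) -0.06 y.z 0.0007 F [ 0.3 -1.1 -0.3] open 0.0874 t 30.275
```

```bash
python3 -m crank '[{"linear":[0,0,0],"rot":[0,0,0],"hand":0.4},{"linear":[0,0,0],"rot":[0,0,0],"hand":0.4},{"linear":[0,0,0],"rot":[0,0,0],"hand":0.4},{"linear":[0,0,0],"rot":[0,0,0],"hand":0.4},{"linear":[0,0,0],"rot":[0,0,0],"hand":0.4}]'; python3 st.py;  python3 -m crank '[{"linear":[0,0,0.4],"rot":[0,0,0],"hand":0.4},{"linear":[0,0,0.7],"rot":[0,0,0],"hand":0.4},{"linear":[0,0,0.8],"rot":[0,0,0],"hand":0.4},{"linear":[0,0,0.8],"rot":[0,0,0],"hand":0.4},{"linear":[0,0,0.7],"rot":[0,0,0],"hand":0.4},{"linear":[0,0,0],"rot":[0,0,0],"hand":0.4}]'; python3 st.py
```

```text
clock: 30.9
tool_pos: [0.5771, -0.2818, 0.0275]
orientation: [157.2, 89.9, -26.8]
force: [-1.0, -0.6, -0.3]
opening: 0.0643
pos [ 0.5771 -0.2818  0.0275] head(-z) -4.04 down axis [ 0.002 -0.001 -1.   ] tilt pitch(deg: +=top toward heading-back) -0.12 y.z 0.0008 F [-1.  -0.6 -0.3] open 0.0643 t 30.9
clock: 31.65
tool_pos: [0.5747, -0.2812, 0.2365]
orientation: [14.9, 89.9, -169.1]
force: [-0.9, -0.4, -1.6]
opening: 0.0648
pos [ 0.5747 -0.2812  0.2365] head(-z) -4.05 down axis [-1.4e-03 -3.0e-04 -1.0e+00] tilt pitch(deg: +=top toward heading-back) 0.08 y.z 0.0004 F [-0.9 -0.4 -1.6] open 0.0648 t 31.65
```

```bash
python3 -m crank '[{"linear":[0.3,0.5,0],"rot":[0,0,0],"hand":0.4},{"linear":[0.35,0.6,0],"rot":[0,0,0],"hand":0.4},{"linear":[0.35,0.6,0],"rot":[0,0,0],"hand":0.4},{"linear":[0.35,0.6,0],"rot":[0,0,0],"hand":0.4},{"linear":[0.15,0.25,0],"rot":[0,0,0],"hand":0.4},{"linear":[0,0,0],"rot":[0,0,0],"hand":0.4}]'; python3 st.py; python3 stacklook.py w16 .128
```

```text
clock: 32.4
tool_pos: [0.6638, -0.1234, 0.2306]
orientation: [-6.0, 89.5, 169.8]
force: [-0.3, 0.4, -0.5]
opening: 0.0642
pos [ 0.6638 -0.1234  0.2306] head(-z) -4.21 down axis [-0.0087  0.0016 -1.    ] tilt pitch(deg: +=top toward heading-back) 0.5 y.z -0.0009 F [-0.3  0.4 -0.5] open 0.0642 t 32.4
blue 1741 [336. 212.] encl 0.6683 -0.1301 31.2 fit [ 0.6657 -0.1293] 31.1 z 0.1255
```

View pics/w16.png

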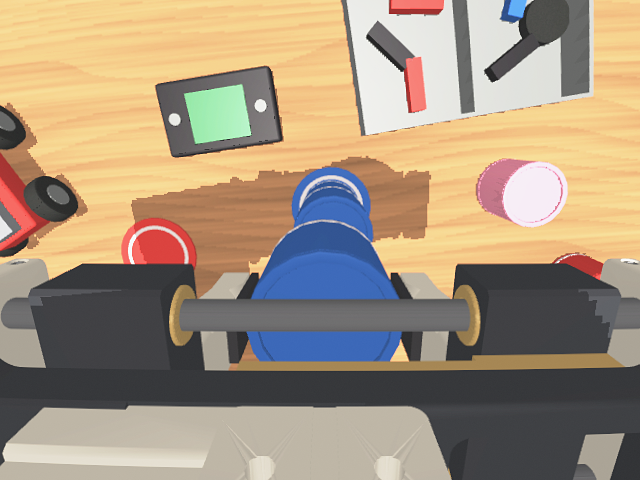

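```bash
python3 -m crank '[{"linear":[0.03,-0.1,-0.2],"rot":[-0.02,-0.1,0],"hand":0.4},{"linear":[0,0,-0.35],"rot":[0,0,0],"hand":0.4},{"linear":[0,0,-0.35],"rot":[0,0,0],"hand":0.4},{"linear":[0,0,0],"rot":[0,0,0],"hand":0.4}]'; python3 st.py
```

```text
clock: 32.95
tool_pos: [0.6624, -0.1351, 0.1727]
orientation: [24.4, 90.0, -160.2]
force: [-0.7, -0.3, -0.4]
opening: 0.0642
pos [ 0.6624 -0.1351  0.1727] head(-z) -4.52 down axis [-7.e-04 -2.e-04 -1.e+00] tilt pitch(deg: +=top toward heading-back) 0.04 y.z 0.0003 F [-0.7 -0.3 -0.4] open 0.0642 t 32.95
```

```bash
python3 -m crank '[{"linear":[0.05,0.09,-0.13],"rot":[0,0,0],"hand":0.4},{"linear":[0,0,-0.08],"rot":[0,0,0],"hand":0.4},{"linear":[0,0,0],"rot":[0,0,0],"hand":0.4}]'; python3 st.py
```

```text
clock: 33.33
tool_pos: [0.666, -0.1307, 0.1608]
orientation: [164.3, 89.9, -20.3]
force: [0.6, 0.5, -0.2]
opening: 0.0644
pos [ 0.666  -0.1307  0.1608] head(-z) -4.59 down axis [ 1.6e-03 -6.0e-04 -1.0e+00] tilt pitch(deg: +=top toward heading-back) -0.09 y.z 0.0005 F [ 0.6  0.5 -0.2] open 0.0644 t 33.325
```

```bash
python3 -m crank '[{"linear":[-0.02,0.015,-0.05],"rot":[0,0,0],"hand":0.4},{"linear":[0,0,-0.03],"rot":[0,0,0],"hand":0.4},{"linear":[0,0,0],"rot":[0,0,0],"hand":0.4}]'; python3 st.py
```

```text
clock: 33.7
tool_pos: [0.6652, -0.1296, 0.1566]
orientation: [173.5, 89.8, -11.0]
force: [-0.2, -0.6, -1.2]
opening: 0.0645
pos [ 0.6652 -0.1296  0.1566] head(-z) -4.57 down axis [ 3.e-03 -6.e-04 -1.e+00] tilt pitch(deg: +=top toward heading-back) -0.17 y.z 0.0003 F [-0.2 -0.6 -1.2] open 0.0645 t 33.7
```

```bash
python3 -m crank '[{"linear":[-0.01,0,-0.03],"rot":[0,0.03,0],"hand":0.4},{"linear":[0,0,0],"rot":[0,0,0],"hand":0.8},{"linear":[0,0,0],"rot":[0,0,0],"hand":0.9},{"linear":[0,0,0],"rot":[0,0,0],"hand":1},{"linear":[0,0,0],"rot":[0,0,0],"hand":1},{"linear":[0,0,0.4],"rot":[0,0,0],"hand":1},{"linear":[0,0,0.8],"rot":[0,0,0],"hand":1},{"linear":[0,0,0.8],"rot":[0,0,0],"hand":1},{"linear":[0,0,0],"rot":[0,0,0],"hand":1}]'; python3 st.py; python3 stacklook.py w17 .188
```

```text
clock: 34.83
tool_pos: [0.664, -0.1298, 0.2779]
orientation: [58.6, 89.9, -125.9]
force: [0.2, -0.1, -0.1]
opening: 0.0876
pos [ 0.664  -0.1298  0.2779] head(-z) -4.56 down axis [-9.0e-04 -1.2e-03 -1.0e+00] tilt pitch(deg: +=top toward heading-back) 0.05 y.z 0.0013 F [ 0.2 -0.1 -0.1] open 0.0876 t 34.825
blue 5462 [324. 239.] encl 0.6656 -0.1288 31.8 fit [ 0.6657 -0.1287] 31.3 z 0.1871
```

View pics/w17.png

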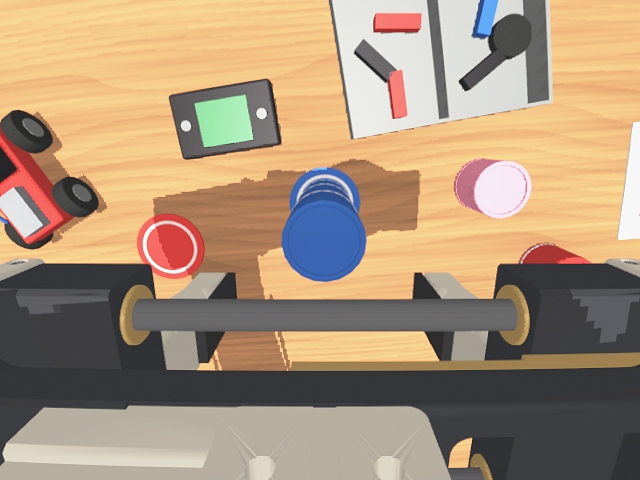

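```bash
python3 -m crank '[{"linear":[-0.2,-0.5,0],"rot":[0,0,0],"hand":1},{"linear":[-0.25,-0.65,0],"rot":[0,0,0],"hand":1},{"linear":[-0.25,-0.65,0],"rot":[0,0,0],"hand":1},{"linear":[-0.25,-0.65,0],"rot":[0,0,0],"hand":1},{"linear":[-0.25,-0.65,-0.4],"rot":[0,0,0],"hand":1},{"linear":[-0.25,-0.65,-0.6],"rot":[0,0,0],"hand":1},{"linear":[-0.25,-0.65,-0.6],"rot":[0,0,0],"hand":1},{"linear":[-0.1,-0.3,-0.6],"rot":[0,0,0],"hand":1},{"linear":[0,0,0],"rot":[0,0,0],"hand":1}]'; python3 st.py; python3 cuplook.py w18
```

```text
clock: 36.0
tool_pos: [0.5455, -0.4166, 0.1277]
orientation: [-13.7, 88.9, 161.8]
force: [0.4, -0.3, -0.2]
opening: 0.0872
pos [ 0.5455 -0.4166  0.1277] head(-z) -4.53 down axis [-0.0183  0.006  -0.9998] tilt pitch(deg: +=top toward heading-back) 1.07 y.z -0.0046 F [ 0.4 -0.3 -0.2] open 0.0872 t 36.0
red 6767 [325. 232.] encl 0.5567 -0.4166 32.0 fit [ 0.5568 -0.4166] 31.8 z 0.0592
pad blue 932 [  6. 123.] fit [ 0.6646 -0.1342] 43.1
pad red 4382 [514.  93.] fit [ 0.6412 -0.5686] 31.0
```

View pics/w18.png

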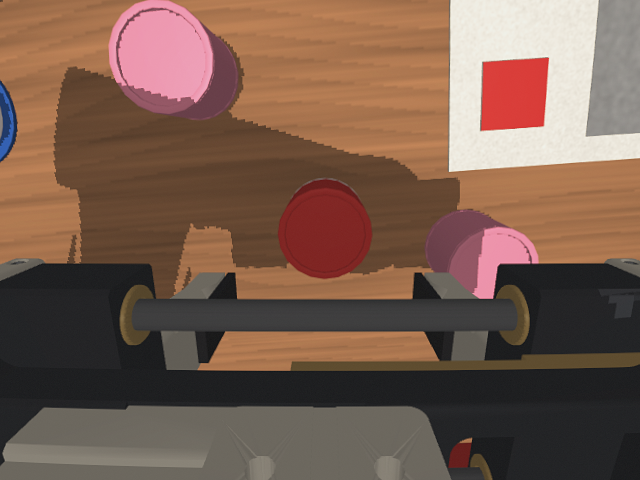

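```bash
python3 -m crank '[{"linear":[0.13,0,-0.3],"rot":[-0.07,-0.2,0],"hand":1},{"linear":[0,0,-0.5],"rot":[0,0,0],"hand":1},{"linear":[0,0,-0.4],"rot":[0,0,0],"hand":1},{"linear":[0,0,-0.2],"rot":[0,0,0],"hand":1},{"linear":[0,0,0],"rot":[0,0,0],"hand":1}]'; python3 st.py
```

```text
clock: 36.67
tool_pos: [0.5613, -0.4149, 0.0516]
orientation: [152.4, 89.2, -31.8]
force: [0.9, 0.4, 0.1]
opening: 0.0875
pos [ 0.5613 -0.4149  0.0516] head(-z) -4.15 down axis [ 0.0121 -0.0075 -0.9999] tilt pitch(deg: +=top toward heading-back) -0.72 y.z 0.0066 F [0.9 0.4 0.1] open 0.0875 t 36.675
```

```bash
python3 -m crank '[{"linear":[-0.05,-0.03,-0.2],"rot":[0.07,0.13,0],"hand":1},{"linear":[0,0,-0.18],"rot":[0,0,0],"hand":1},{"linear":[0,0,0],"rot":[0,0,0],"hand":1}]'; python3 st.py
```

```text
clock: 37.05
tool_pos: [0.5597, -0.4172, 0.0299]
orientation: [145.8, 89.8, -38.3]
force: [0.1, 0.4, 0.3]
opening: 0.0876
pos [ 0.5597 -0.4172  0.0299] head(-z) -4.11 down axis [ 0.0032 -0.0025 -1.    ] tilt pitch(deg: +=top toward heading-back) -0.19 y.z 0.0023 F [0.1 0.4 0.3] open 0.0876 t 37.05
```

```bash
python3 -m crank '[{"linear":[-0.06,0,-0.05],"rot":[0.02,0.03,0],"hand":1},{"linear":[0,0,0],"rot":[0,0,0],"hand":0.4},{"linear":[0,0,0],"rot":[0,0,0],"hand":0.4},{"linear":[0,0,0],"rot":[0,0,0],"hand":0.4},{"linear":[0,0,0],"rot":[0,0,0],"hand":0.4},{"linear":[0,0,0],"rot":[0,0,0],"hand":0.4}]'; python3 st.py;  python3 -m crank '[{"linear":[0,0,0.4],"rot":[0,0,0],"hand":0.4},{"linear":[0,0,0.7],"rot":[0,0,0],"hand":0.4},{"linear":[0,0,0.8],"rot":[0,0,0],"hand":0.4},{"linear":[0,0,0],"rot":[0,0,0],"hand":0.4}]'; python3 st.py
```

```text
clock: 37.8
tool_pos: [0.556, -0.4175, 0.0275]
orientation: [142.2, 89.9, -41.9]
force: [0.1, -0.1, -0.7]
opening: 0.0642
pos [ 0.556  -0.4175  0.0275] head(-z) -4.13 down axis [ 0.0013 -0.0012 -1.    ] tilt pitch(deg: +=top toward heading-back) -0.08 y.z 0.0011 F [ 0.1 -0.1 -0.7] open 0.0642 t 37.8
clock: 38.3
tool_pos: [0.5551, -0.4171, 0.1437]
orientation: [30.5, 89.9, -153.6]
force: [-0.1, -1.0, -1.6]
opening: 0.0643
pos [ 0.5551 -0.4171  0.1437] head(-z) -4.12 down axis [-9.e-04 -4.e-04 -1.e+00] tilt pitch(deg: +=top toward heading-back) 0.05 y.z 0.0005 F [-0.1 -1.  -1.6] open 0.0643 t 38.3
```

```bash
python3 -m crank '[{"linear":[-0.2,0.3,0.7],"rot":[0,0,0],"hand":0.4},{"linear":[-0.3,0.6,0.8],"rot":[0,0,0],"hand":0.4},{"linear":[-0.3,0.7,0.8],"rot":[0,0,0],"hand":0.4},{"linear":[-0.1,0.8,0.2],"rot":[0,0,0],"hand":0.4},{"linear":[0,0.8,0],"rot":[0,0,0],"hand":0.4},{"linear":[0,0.8,0],"rot":[0,0,0],"hand":0.4},{"linear":[0.1,0.8,0],"rot":[0,0,0],"hand":0.4},{"linear":[0.3,0.8,0],"rot":[0,0,0],"hand":0.4},{"linear":[0.3,0.8,0],"rot":[0,0,0],"hand":0.4},{"linear":[0.4,0.8,0],"rot":[0,0,0],"hand":0.4},{"linear":[0.4,0.6,0],"rot":[0,0,0],"hand":0.4},{"linear":[0.3,0.3,0],"rot":[0,0,0],"hand":0.4},{"linear":[0,0,0],"rot":[0,0,0],"hand":0.4}]'; python3 st.py
```

```text
clock: 39.92
tool_pos: [0.6049, 0.084, 0.2856]
orientation: [-22.3, 89.4, 153.5]
force: [-0.0, -1.2, -0.9]
opening: 0.0644
pos [0.6049 0.084  0.2856] head(-z) -4.23 down axis [-0.009   0.0045 -0.9999] tilt pitch(deg: +=top toward heading-back) 0.53 y.z -0.0038 F [-0.  -1.2 -0.9] open 0.0644 t 39.925
```

```bash
python3 - <<'E'
from h import *
s=load('/tmp/w8.npz'); P=cloud(s,s['T'])
m=(P[...,0]>.62)&(P[...,0]<.85)&(P[...,1]>.10)&(P[...,1]<.33)&(P[...,2]>.02)&(P[...,2]<.12)
Q=P[m]; print(Q.min(0),Q.max(0)); k=Q[:,1]<.19; print('low y part minx',Q[k][:,0].min() if k.any() else None)
k=Q[:,0]<.68; print('x<.68: miny, maxz',Q[k][:,1].min(),Q[k][:,2].max())
E
python3 -m crank '[{"linear":[0.15,-0.04,-0.5],"rot":[-0.05,-0.1,0],"hand":0.4},{"linear":[0.15,-0.04,-0.7],"rot":[0,0,0],"hand":0.4},{"linear":[0,0,-0.7],"rot":[0,0,0],"hand":0.4},{"linear":[0,0,-0.6],"rot":[0,0,0],"hand":0.4},{"linear":[0,0,0],"rot":[0,0,0],"hand":0.4}]'; python3 st.py; python3 cuplook.py w19
```

```text
[0.64062564 0.15434089 0.02027369] [0.80082198 0.29781479 0.0884065 ]
low y part minx 0.6707157832857605
x<.68: miny, maxz 0.16068056953260118 0.06881487801189629
clock: 40.55
tool_pos: [0.6201, 0.0762, 0.1305]
orientation: [7.1, 89.9, -177.2]
force: [-0.0, -1.8, 0.1]
opening: 0.0645
pos [0.6201 0.0762 0.1305] head(-z) -4.32 down axis [-1.9e-03 -1.0e-04 -1.0e+00] tilt pitch(deg: +=top toward heading-back) 0.11 y.z 0.0002 F [-0.  -1.8  0.1] open 0.0645 t 40.55
blue 1371 [590. 164.] encl 0.6644 -0.1207 30.1 fit [ 0.664  -0.1269] 31.2 z 0.0614
red 5753 [106. 121.] encl 0.7228 0.2274 69.0 fit [0.7266 0.2158] 62.7 z 0.0549
pad blue 2783 [548. 150.] fit [ 0.6653 -0.1286] 44.4
pad red 4331 [321. 204.] fit [0.6236 0.0785] 44.7
```

View pics/w19.png

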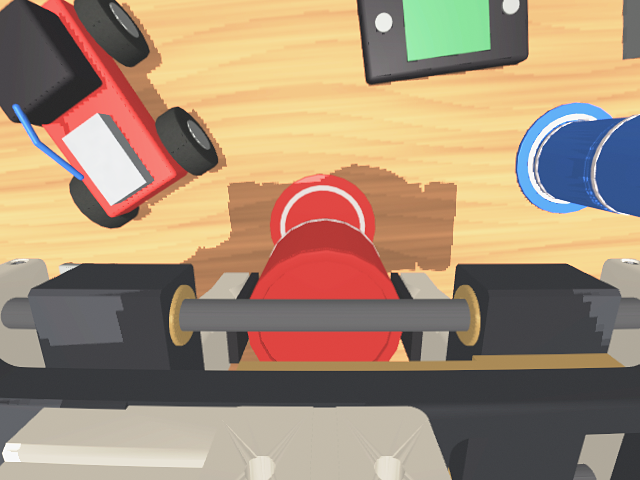

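```bash
python3 -m crank '[{"linear":[0.04,0.03,-0.4],"rot":[0,0,0],"hand":0.4},{"linear":[0,0,-0.5],"rot":[0,0,0],"hand":0.4},{"linear":[0,0,-0.4],"rot":[0,0,0],"hand":0.4},{"linear":[0,0,0],"rot":[0,0,0],"hand":0.4}]'; python3 st.py
```

```text
clock: 41.1
tool_pos: [0.6293, 0.0792, 0.0629]
orientation: [-159.4, 89.1, 16.3]
force: [0.4, -0.8, -1.8]
opening: 0.0646
pos [0.6293 0.0792 0.0629] head(-z) -4.25 down axis [ 0.0149  0.0044 -0.9999] tilt pitch(deg: +=top toward heading-back) -0.84 y.z -0.0055 F [ 0.4 -0.8 -1.8] open 0.0646 t 41.1
```

```bash
python3 -m crank '[{"linear":[-0.09,-0.02,-0.22],"rot":[-0.05,0.17,0],"hand":0.4},{"linear":[0,0,-0.18],"rot":[0,0,0],"hand":0.4},{"linear":[0,0,0],"rot":[0,0,0],"hand":0.4}]'; python3 st.py
```

```text
clock: 41.48
tool_pos: [0.6261, 0.0787, 0.042]
orientation: [-156.6, 89.7, 19.2]
force: [0.7, 0.7, -0.9]
opening: 0.0645
pos [0.6261 0.0787 0.042 ] head(-z) -4.21 down axis [ 0.0051  0.0018 -1.    ] tilt pitch(deg: +=top toward heading-back) -0.28 y.z -0.0021 F [ 0.7  0.7 -0.9] open 0.0645 t 41.475
```

```bash
python3 -m crank '[{"linear":[-0.06,-0.01,-0.1],"rot":[-0.02,0.05,0],"hand":0.4},{"linear":[0,0,-0.04],"rot":[0,0,0],"hand":0.4},{"linear":[0,0,0],"rot":[0,0,0],"hand":0.4}]'; python3 st.py
```

```text
clock: 41.85
tool_pos: [0.6226, 0.0781, 0.0337]
orientation: [-173.8, 89.9, 2.0]
force: [-0.4, 0.0, -0.9]
opening: 0.0643
pos [0.6226 0.0781 0.0337] head(-z) -4.2 down axis [ 0.0013  0.     -1.    ] tilt pitch(deg: +=top toward heading-back) -0.07 y.z -0.0001 F [-0.4  0.  -0.9] open 0.0643 t 41.85
```

```bash
python3 -m crank '[{"linear":[0,0,-0.04],"rot":[0,0,0],"hand":0.4},{"linear":[0,0,0],"rot":[0,0,0],"hand":0.4}]'; python3 st.py; python3 -m crank '[{"linear":[0,0,0],"rot":[0,0,0],"hand":0.8},{"linear":[0,0,0],"rot":[0,0,0],"hand":0.9},{"linear":[0,0,0],"rot":[0,0,0],"hand":1},{"linear":[0,0,0],"rot":[0,0,0],"hand":1},{"linear":[0,0,0.4],"rot":[0,0,0],"hand":1},{"linear":[0,0,0.8],"rot":[0,0,0],"hand":1},{"linear":[0,0,0.8],"rot":[0,0,0],"hand":1},{"linear":[0,0,0],"rot":[0,0,0],"hand":1}]'; python3 st.py; python3 cuplook.py w20
```

```text
clock: 42.1
tool_pos: [0.623, 0.0783, 0.0315]
orientation: [-168.3, 89.9, 7.5]
force: [-0.6, -0.4, -1.4]
opening: 0.0644
pos [0.623  0.0783 0.0315] head(-z) -4.19 down axis [ 2.e-03  3.e-04 -1.e+00] tilt pitch(deg: +=top toward heading-back) -0.11 y.z -0.0004 F [-0.6 -0.4 -1.4] open 0.0644 t 42.1
clock: 43.1
tool_pos: [0.6224, 0.0778, 0.1545]
orientation: [142.4, 89.9, -41.8]
force: [0.1, -0.2, -0.4]
opening: 0.0876
pos [0.6224 0.0778 0.1545] head(-z) -4.19 down axis [ 8.e-04 -7.e-04 -1.e+00] tilt pitch(deg: +=top toward heading-back) -0.05 y.z 0.0006 F [ 0.1 -0.2 -0.4] open 0.0876 t 43.1
blue 988 [567. 166.] encl 0.6639 -0.1186 30.0 fit [ 0.6639 -0.1273] 31.3 z 0.0613
red 4685 [129. 128.] encl 0.7234 0.2268 69.1 fit [0.7235 0.2131] 61.2 z 0.0549
red 5547 [324. 239.] encl 0.6238 0.0791 32.0 fit [0.6239 0.0789] 31.7 z 0.0632
pad blue 2283 [532. 154.] fit [ 0.6647 -0.1283] 44.2
pad red 1576 [325. 201.] fit [0.6231 0.0784] 44.7
```

View pics/w20.png

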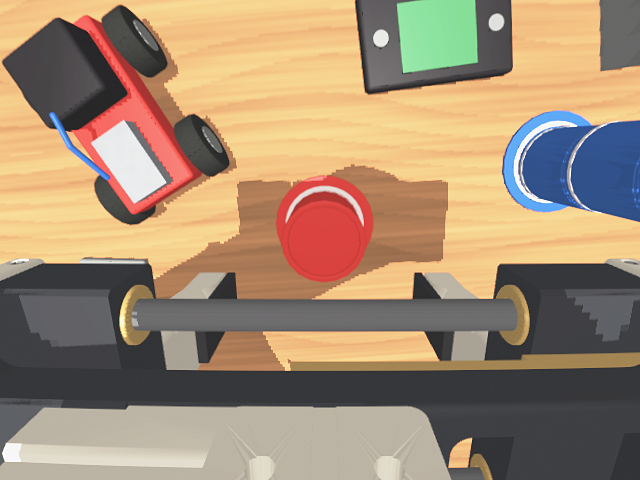

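```bash
python3 -m crank '[{"linear":[-0.3,0,0.8],"rot":[0,0,0],"hand":1},{"linear":[-0.5,0.6,0.8],"rot":[0,0,0],"hand":1},{"linear":[-0.5,0.6,0.3],"rot":[0,0,0],"hand":1},{"linear":[-0.5,0.6,0],"rot":[0,0,0],"hand":1},{"linear":[-0.3,0.6,0],"rot":[0,0,0],"hand":1},{"linear":[0,0.6,0],"rot":[0,0,0],"hand":1},{"linear":[0,0,0],"rot":[0,0,0],"hand":1}]'; python3 st.py; python3 batchk.py w21; python3 -c "
from h import *
snap('scene','sc21.png');snap('side','sd21.png')"
```

```text
clock: 44.02
tool_pos: [0.4878, 0.2593, 0.2585]
orientation: [24.9, 89.1, -159.5]
force: [1.2, -0.8, -0.5]
opening: 0.0873
pos [0.4878 0.2593 0.2585] head(-z) -4.39 down axis [-0.0155 -0.0058 -0.9999] tilt pitch(deg: +=top toward heading-back) 0.86 y.z 0.007 F [ 1.2 -0.8 -0.5] open 0.0873 t 44.025
u range [-0.0322  0.0361] v [-0.0191  0.0211]
plane slopes [0.0017 0.0136 0.0378] z mid 0.0378 n 2103
```

View pics/w21.png

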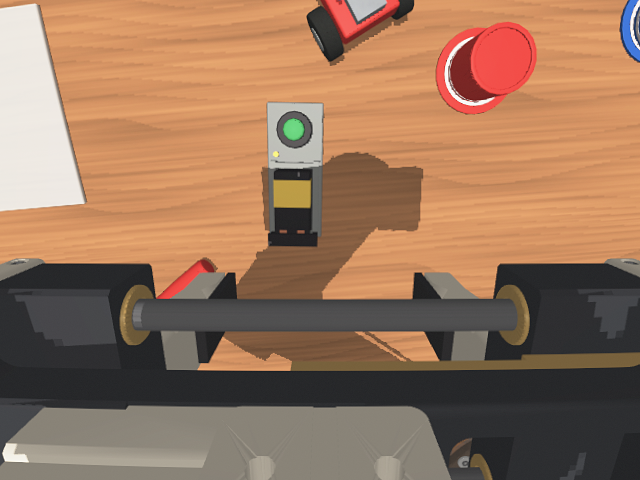

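View pics/sc21.png

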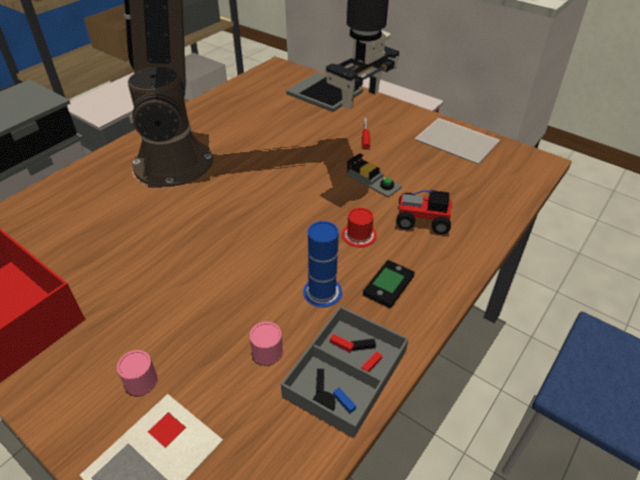

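View pics/sd21.png

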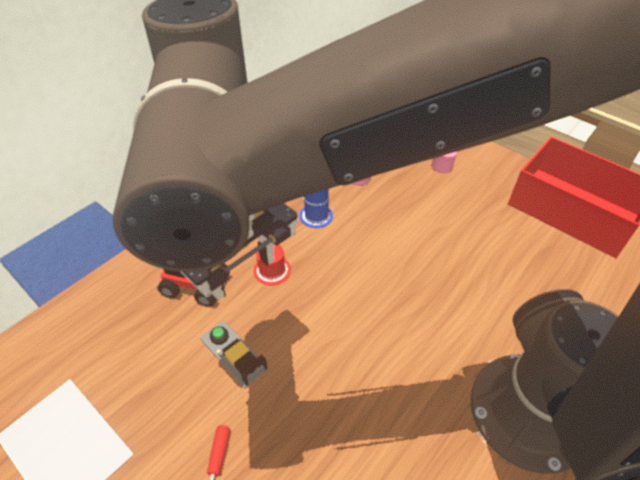

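```bash
python3 -m crank '[{"linear":[0,0,0],"rot":[0,0,0],"hand":1},{"linear":[0,0,0],"rot":[0,0,0],"hand":1}]'; python3 batchk.py w22; python3 -c "
from plant import ticket
print(ticket.close_job())"
```

```text
clock: 44.42
tool_pos: [0.4884, 0.2554, 0.2586]
orientation: [26.6, 89.0, -158.0]
force: [0.2, 0.2, 0.6]
opening: 0.0876
u range [-0.032   0.0361] v [-0.0189  0.0209]
plane slopes [0.0033 0.0083 0.0378] z mid 0.0378 n 2105
the job is handed in; nothing more can be done
None
```

I finished the desk and handed the job in at about 44 s on the robot's clock. `ticket.close_job()` gave no verdict, so what follows are my own checks.

- **Battery:** I slid it contact end first, at about 15° tilt, under the bridge and rocked it flat. The last depth check put its top at 37.8 mm (38 mm expected), within about 1 mm of its place lengthwise and sideways. Its measured tilt was under 0.01 rad.
- **Charge button:** Only after that did I press it, about 6 mm to its stop at 11 N, and let it go. The pictures afterwards show it back out; I had no direct reading of the button joint.
- **Blue cups:** All three are stacked on the blue pad, within about 1 mm of the pad centre and of each other by the wrist-camera measurements taken as each cup was placed.
- **Red cup:** I found only one red cup. It stands on the red pad, about 1 mm from centre. The two pink look-alikes were left alone.
- **Bystanders:** I never touched the rover, handset or screwdriver, and they look unmoved in the pictures; I did not measure their positions. The arm ended clear of everything.

**Disagreements between checks:**
- The fixed cameras differed from the wrist camera by a few mm, so I worked from the wrist camera.
- The sideways battery slope read 0.0006, 0.014 and 0.008 in three looks. All are well under the 0.05 limit.
- I noticed no knock to the battery and no slackening of the grip.

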